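# Read the sample bottles in the fume hood

## Task

Turn the ball knob on the bottle reader clockwise until the shutter is fully open. Then take the amber bottles one at a time, from the tallest to the shortest: hold each upright with its label squarely facing the window, the middle of the label at the reading point (level with the window's centre, over the black line), still for a second, then turn it round and show its plain back there in the same way, and stand it in the white tray. When all bottles stand in the tray, turn the knob back until the shutter is fully shut, and leave the beaker, the dish and the white bottle where they are.

Things in the scene. Friction and masses are not known exactly. Their poses are not given: they have to be found in the camera images.
- mark (a point): reading point of the reader, a fixed white box (140 mm deep, 150 wide, 150 tall) at the robot's left: 60 mm straight out from the centre of the window in its front, 110 mm above the bench, over the black line on the 5 mm thick steel base plate (120 mm long) in front of the box. x is level and points square into the window, z up
- ball (a point): centre of the smooth, slick black ball knob (56 mm across, on an 18 mm steel stem) on top of the reader, 70 mm behind the window face, 201 mm above the bench and 45 mm above the dark collar under it. It turns about the vertical through this point. Friction on the ball is only about 0.22: fingers that do not reach past its widest part slip off
- knob (a joint): turn of the ball knob, rad: 0 = shutter shut (stop), grows clockwise seen from above, 2.1 = shutter fully open (stop). It needs about 0.2 N m (grip it with 40 N or so), stays where it is left, and drives the aluminium shutter that slides sideways off the window (26 mm per rad)
- shutter_mid (a point): centre of the aluminium shutter (56 mm wide, 58 mm tall), 6 mm in front of the window face; shut it covers the window, open it stands 55 mm to the +y side of the window centre (y of point mark)
- tray: white shallow open tray fixed on the bench to the robot's right, 320 mm (its x) by 160 mm (its y) outside, walls 4 mm thick and 11 mm high, floor 4 mm above the bench; origin at the centre of its underside
- a_centre (a point): tallest of four kinds of amber bottle (some absent), on the bench: rectangular body 46 (its x) x 56 (its y) x 116 mm tall, round black cap 30 mm across, 22 mm high, on top (4 mm off-centre to the label side), 360 g, heavy base. Origin: centre of the rectangular body, 58 mm above its underside; x points out of the broad face with the white label, -x out of the plain back, z up. Grip across the 56 mm
- b_centre (a point): second tallest of four kinds of amber bottle (some absent), on the bench: rectangular body 46 (its x) x 56 (its y) x 99 mm tall, round black cap 30 mm across, 22 mm high, on top (4 mm off-centre to the label side), 300 g, heavy base. Origin: centre of the rectangular body, 49.5 mm above its underside; x points out of the broad face with the white label, -x out of the plain back, z up. Grip across the 56 mm
- c_centre (a point): third tallest of four kinds of amber bottle (some absent), on the bench: rectangular body 46 (its x) x 56 (its y) x 82 mm tall, round black cap 30 mm across, 22 mm high, on top (4 mm off-centre to the label side), 250 g, heavy base. Origin: centre of the rectangular body, 41 mm above its underside; x points out of the broad face with the white label, -x out of the plain back, z up. Grip across the 56 mm
- d_centre (a point): shortest of four kinds of amber bottle (some absent), on the bench: rectangular body 46 (its x) x 56 (its y) x 65 mm tall, round black cap 30 mm across, 22 mm high, on top (4 mm off-centre to the label side), 200 g, heavy base. Origin: centre of the rectangular body, 32.5 mm above its underside; x points out of the broad face with the white label, -x out of the plain back, z up. Grip across the 56 mm
- beaker: bystander: empty glass beaker, 80 mm across, 95 mm tall, on the far side of the bench; origin at its foot
- wash_bottle: bystander: white plastic bottle with a blue cap, 64 mm across, 170 mm tall, on the far side of the bench; origin at its foot
- dish: bystander: shallow glass dish, 100 mm across, 16 mm high, on the far side of the bench; origin at its foot
There are look-alikes about, which are no part of the job. Leave any yellow look-alike of the part that bears c_centre alone.

How it is judged:
On the way, in this order (a step that is already met when the one before it is completed fails the run):
1. the shutter has been opened with the ball knob (knob past 1.85 rad) (value of joint knob above 1.85 rad), for 0.2 s.
2. shutter open, tallest kind of bottle held 0.7 s upright, its label squarely facing the window, centre of that face at the reading point (within 16 mm, 10 degrees) (x of a_centre in the frame of mark between -0.039 and -0.007 m and y of a_centre in the frame of mark between -0.016 and 0.016 m and z of a_centre in the frame of mark between -0.016 and 0.016 m and x of mark in the frame of a_centre above 0.005 m and angle between a_centre's own z axis and vertical below 0.17 rad and angle between the x axis of a_centre and the x axis of mark, either way round below 0.17 rad and y of shutter_mid in the frame of a_centre above 0.022 m), for 0.7 s.
3. shutter open, tallest kind of bottle held 0.7 s upright, its plain back squarely facing the window, centre of that face at the reading point (within 16 mm, 10 degrees) (x of a_centre in the frame of mark between -0.039 and -0.007 m and y of a_centre in the frame of mark between -0.016 and 0.016 m and z of a_centre in the frame of mark between -0.016 and 0.016 m and x of mark in the frame of a_centre below -0.005 m and angle between a_centre's own z axis and vertical below 0.17 rad and angle between the x axis of a_centre and the x axis of mark, either way round below 0.17 rad and y of shutter_mid in the frame of a_centre below -0.022 m), for 0.7 s.
4. shutter open, second tallest kind of bottle held 0.7 s upright, its label squarely facing the window, centre of that face at the reading point (within 16 mm, 10 degrees) (x of b_centre in the frame of mark between -0.039 and -0.007 m and y of b_centre in the frame of mark between -0.016 and 0.016 m and z of b_centre in the frame of mark between -0.016 and 0.016 m and x of mark in the frame of b_centre above 0.005 m and angle between b_centre's own z axis and vertical below 0.17 rad and angle between the x axis of b_centre and the x axis of mark, either way round below 0.17 rad and y of shutter_mid in the frame of b_centre above 0.022 m), for 0.7 s.
5. shutter open, second tallest kind of bottle held 0.7 s upright, its plain back squarely facing the window, centre of that face at the reading point (within 16 mm, 10 degrees) (x of b_centre in the frame of mark between -0.039 and -0.007 m and y of b_centre in the frame of mark between -0.016 and 0.016 m and z of b_centre in the frame of mark between -0.016 and 0.016 m and x of mark in the frame of b_centre below -0.005 m and angle between b_centre's own z axis and vertical below 0.17 rad and angle between the x axis of b_centre and the x axis of mark, either way round below 0.17 rad and y of shutter_mid in the frame of b_centre below -0.022 m), for 0.7 s.
6. shutter open, third tallest kind of bottle held 0.7 s upright, its label squarely facing the window, centre of that face at the reading point (within 16 mm, 10 degrees) (x of c_centre in the frame of mark between -0.039 and -0.007 m and y of c_centre in the frame of mark between -0.016 and 0.016 m and z of c_centre in the frame of mark between -0.016 and 0.016 m and x of mark in the frame of c_centre above 0.005 m and angle between c_centre's own z axis and vertical below 0.17 rad and angle between the x axis of c_centre and the x axis of mark, either way round below 0.17 rad and y of shutter_mid in the frame of c_centre above 0.022 m), for 0.7 s.
7. shutter open, third tallest kind of bottle held 0.7 s upright, its plain back squarely facing the window, centre of that face at the reading point (within 16 mm, 10 degrees) (x of c_centre in the frame of mark between -0.039 and -0.007 m and y of c_centre in the frame of mark between -0.016 and 0.016 m and z of c_centre in the frame of mark between -0.016 and 0.016 m and x of mark in the frame of c_centre below -0.005 m and angle between c_centre's own z axis and vertical below 0.17 rad and angle between the x axis of c_centre and the x axis of mark, either way round below 0.17 rad and y of shutter_mid in the frame of c_centre below -0.022 m), for 0.7 s.
8. shutter open, shortest kind of bottle held 0.7 s upright, its label squarely facing the window, centre of that face at the reading point (within 16 mm, 10 degrees) (x of d_centre in the frame of mark between -0.039 and -0.007 m and y of d_centre in the frame of mark between -0.016 and 0.016 m and z of d_centre in the frame of mark between -0.016 and 0.016 m and x of mark in the frame of d_centre above 0.005 m and angle between d_centre's own z axis and vertical below 0.17 rad and angle between the x axis of d_centre and the x axis of mark, either way round below 0.17 rad and y of shutter_mid in the frame of d_centre above 0.022 m), for 0.7 s.
9. shutter open, shortest kind of bottle held 0.7 s upright, its plain back squarely facing the window, centre of that face at the reading point (within 16 mm, 10 degrees) (x of d_centre in the frame of mark between -0.039 and -0.007 m and y of d_centre in the frame of mark between -0.016 and 0.016 m and z of d_centre in the frame of mark between -0.016 and 0.016 m and x of mark in the frame of d_centre below -0.005 m and angle between d_centre's own z axis and vertical below 0.17 rad and angle between the x axis of d_centre and the x axis of mark, either way round below 0.17 rad and y of shutter_mid in the frame of d_centre below -0.022 m), for 0.7 s.
10. all the bottles stand upright in the tray while the shutter is still open (knob above 1.8 rad) (value of joint knob above 1.8 rad and x of a_centre in the frame of tray between -0.143 and 0.143 m and y of a_centre in the frame of tray between -0.063 and 0.063 m and z of a_centre in the frame of tray between 0.054 and 0.068 m and angle between each of a_centre, b_centre, c_centre, d_centre's own z axis and vertical below 0.1 rad and linear speed of each of bottle_a, bottle_b, bottle_c, bottle_d below 0.02 m/s and x of b_centre in the frame of tray between -0.143 and 0.143 m and y of b_centre in the frame of tray between -0.063 and 0.063 m and z of b_centre in the frame of tray between 0.0455 and 0.0595 m and x of c_centre in the frame of tray between -0.143 and 0.143 m and y of c_centre in the frame of tray between -0.063 and 0.063 m and z of c_centre in the frame of tray between 0.037 and 0.051 m and x of d_centre in the frame of tray between -0.143 and 0.143 m and y of d_centre in the frame of tray between -0.063 and 0.063 m and z of d_centre in the frame of tray between 0.0285 and 0.0425 m), for 0.2 s.
At the end, for the whole second after the job is handed in: every bottle present stands upright (within 0.1 rad) on the floor of the tray, its centre inside the walls (within 143 mm and 63 mm of the tray's middle along its x and y), at rest, and the knob is below 0.15 rad (shutter shut) (value of joint knob below 0.15 rad and x of a_centre in the frame of tray between -0.143 and 0.143 m and y of a_centre in the frame of tray between -0.063 and 0.063 m and z of a_centre in the frame of tray between 0.054 and 0.068 m and angle between each of a_centre, b_centre, c_centre, d_centre's own z axis and vertical below 0.1 rad and linear speed of each of bottle_a, bottle_b, bottle_c, bottle_d below 0.02 m/s and x of b_centre in the frame of tray between -0.143 and 0.143 m and y of b_centre in the frame of tray between -0.063 and 0.063 m and z of b_centre in the frame of tray between 0.0455 and 0.0595 m and x of c_centre in the frame of tray between -0.143 and 0.143 m and y of c_centre in the frame of tray between -0.063 and 0.063 m and z of c_centre in the frame of tray between 0.037 and 0.051 m and x of d_centre in the frame of tray between -0.143 and 0.143 m and y of d_centre in the frame of tray between -0.063 and 0.063 m and z of d_centre in the frame of tray between 0.0285 and 0.0425 m); the robot touches nothing.
It fails at once if the beaker is moved more than 3 cm (distance of beaker from where it was at the start of the episode above 0.03 m).
It fails at once if the white bottle is moved more than 3 cm (distance of wash_bottle from where it was at the start of the episode above 0.03 m).
It fails at once if the glass dish is moved more than 3 cm (distance of dish from where it was at the start of the episode above 0.03 m).
Of bottle_a, bottle_b, bottle_c, bottle_d only 2 to 3 are there at a start; the rules pass over those that are not, and their reading is None.
At some moment in a run one of bottle_a, bottle_b, bottle_c, bottle_d may be knocked a few centimetres aside while the robot is not near it.
It also fails if it takes over 210 s, if anything falls off the work surface, if the arm or the gripper's body presses on something with over 40 N, if the wrist force passes 120 N, or if a joint passes its speed limit or range.

## Robot

A 6-joint arm with a two-finger parallel gripper is mounted at the origin on the work surface. World frame = base frame: x ahead of the robot, y to its left, z up, the work surface at z = 0. Lengths are in m, angles in rad, forces in N, time in s.
With the tool pointing down it reaches from about 0.3 to 0.775 m from the base axis. Payload 14.6 kg.
Tool frame: the origin (TCP) lies at the very end of the fingers, on their centre line; the grasp point (between the pads) lies behind it (r.hold_point_z is the z of the grasp point in the tool frame, in m); z points along the fingers, y is the direction in which the jaws open and shut (so a half turn about z gives the same grasp; the last joint's range is limited). The gripper opens to 85 mm and grips with 20 to 120 N. Pads are 22 mm wide; open, the fingers measure 114 mm over their backs; the gripper's body (76 mm by 85 mm) begins 54 mm behind the grasp point. The pads swing forward as they close: fully open they stand 13 mm farther back than shut.
Start: joints at [-1.38, 0.3, 1.521, -0, 1.321, -0.067], TCP at [0.14, -0.532, 0.231] pointing down, gripper open.
Joint ranges: [-3.03, 3.03], [-0.79, 2.21], [0.23, 2.52], [-1.04, 4.18], [0, 3.07], [-2.55, 2.55]. Speed limits (rad/s): [2.22, 2.22, 2.57, 3.14, 3.14, 3.14].

## Interface

Orientations are given as a 3x3 rotation matrix whose columns are the frame's x, y, z axes.
In Python, from cell import r, viewer gives the robot as it stands.
- The arm moves only by the shell command python3 -m inch 'ROWS' [FORCE]. ROWS is JSON, a list of rows, each an object with "xyz": the shift along the tool's x, y, z in units of 30 mm (1.0 is 30 mm), a list of three; "rotation": the turn, a rotation vector about the tool's x, y, z in units of 6 degrees (1.0 is 6 degrees), a list of three; "gripper": the gripper's target within -1 to 1 (shut at 1, half-way at 0, fully open at -1). In form: [{"xyz": [tx, ty, tz], "rotation": [ax, ay, az], "gripper": gripper}, ...]. A call has 1 to 12 rows; each row is the pose to reach, as a shift and turn from the pose measured when the call began, along the tool's axes at that moment; what a row does not reach only later rows make up. A row lasts 1/12 s, in which the tool goes at most 41.7 mm and 7.16 degrees, less where a joint would pass 70% of its speed; a pose out of reach is approached as far as the arm can. A call with a gripper value outside its range is refused whole. The fingers move at their own pace and stop on an object; FORCE is the grip in N (left out, the last holds). Time passes only in rows, so rows that repeat a pose let the fingers close. It gives the time, the measured TCP pose, the force and the opening at its end, in the units of the state.
- r.get_obs(): the state, without advancing time (a new reading comes with each control period).
- viewer.capture(name): name is "scene" or "top"; returns a dict with "image" (400x640x3 uint8, blue, green, red), "fx", "fy", "cx", "cy" (pixels), "D" ([k1, k2, p1, p2, k3] as OpenCV has them; the pictures are not rectified), "origin" and "attitude" of the camera in the world. Camera axes: x right, y up, looking along -z (the intrinsics and any distortion apply to the point x, -y, -z); pixel columns grow to the right and rows downward; lengths in m; the calibration is good to about 2 mm. A picture is of the moment at which its call begins. There is no depth.
- r.sign_off(): hands the job in, once; it reports no verdict.
The state is a dict: "t": time; "q": joint angles; "dq": joint speeds; "effort": joint torques, N m; "ee_pos": TCP position; "tcp_rot": TCP orientation; "ft_force": force on the tool from outside, world axes, zero at the start; "ft_torque": the same for the moment, N m; "grip_width": opening from 0.0 (shut) to 1.0 (fully open).
Only numpy, scipy, OpenCV 4.12 (cv2) and the standard library are available. Lean on these libraries where they do the work, as an engineer would, in place of code of your own. Each camera call takes 0.05 s, during which the arm holds its last target. There are 200 camera calls.

## Working session

There is one attempt and no reset: what is moved stays moved. The work goes in short steps, Python scripts to look and compute and a shell command to move; the robot and the scene stay as the last step left them, time stands still between calls to the robot, and variables do not carry over. Pictures are saved under pics/ and viewed, about 12 in all and at most 16, crops included, and the job is handed in when it is done.

```bash
ls; mkdir -p pics; python3 - <<'E'
from cell import r, viewer
import cv2,json
o=r.get_obs(); print({k:(v if not hasattr(v,'round') else v) for k,v in o.items()}); print(r.hold_point_z)
for n in("scene","top"):
    c=viewer.capture(n); cv2.imwrite(f"pics/{n}0.png",c["image"]); print({k:v for k,v in c.items() if k!="image"})
E
```

```text
pics
{'t': 0.0, 'q': array([-1.37963965e+00,  3.00468038e-01,  1.52160621e+00,  4.88964269e-06,
        1.32069397e+00, -6.65687863e-02]), 'dq': array([-2.15889686e-03,  1.86519084e-03, -2.06368275e-04, -4.88202770e-06,
       -6.20301584e-04, -1.58240155e-03]), 'effort': array([-2.89047901e-03, -5.43502486e+01, -3.61799669e+01, -1.62103265e-04,
        3.98054486e-03,  1.31357197e-05]), 'ee_pos': array([ 0.14015386, -0.53159299,  0.23071236]), 'tcp_rot': array([[ 9.66972534e-01,  2.54880503e-01, -2.18698354e-04],
       [ 2.54880583e-01, -9.66971848e-01,  1.15504474e-03],
       [ 8.29232323e-05, -1.17263850e-03, -9.99999309e-01]]), 'ft_force': array([-0.01200304, -0.50479037,  0.14207852]), 'ft_torque': array([-0.01430634,  0.03666202,  0.02370937]), 'grip_width': 0.9990779046911772}
-0.0187
{'fx': 476.1409895331313, 'fy': 476.1409895331313, 'cx': 317.09135000589157, 'cy': 199.794910626071, 'D': array([0.01228812, 0.        , 0.        , 0.        , 0.        ]), 'origin': array([1.37067211, 0.1992869 , 0.77414607]), 'attitude': array([[-0.20115243, -0.59171918,  0.78064468],
       [ 0.97945586, -0.10987861,  0.16909441],
       [-0.01428025,  0.79862075,  0.60166516]])}
{'fx': 415.7421504407519, 'fy': 415.7421504407519, 'cx': 320.77587618732696, 'cy': 190.9629916221967, 'D': array([-0.09280592,  0.        ,  0.        ,  0.        ,  0.        ]), 'origin': array([0.35873004, 0.00602195, 1.26949863]), 'attitude': array([[ 0.02452991,  0.98436712, -0.17441235],
       [-0.99966606,  0.02557122,  0.0037254 ],
       [ 0.0081271 ,  0.17426272,  0.98466566]])}
```

View pics/scene0.png

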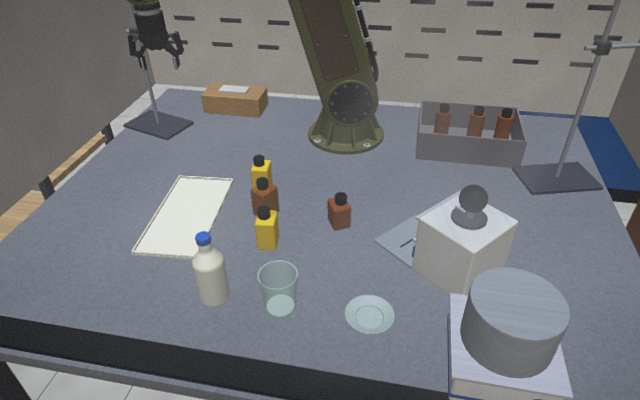

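View pics/top0.png

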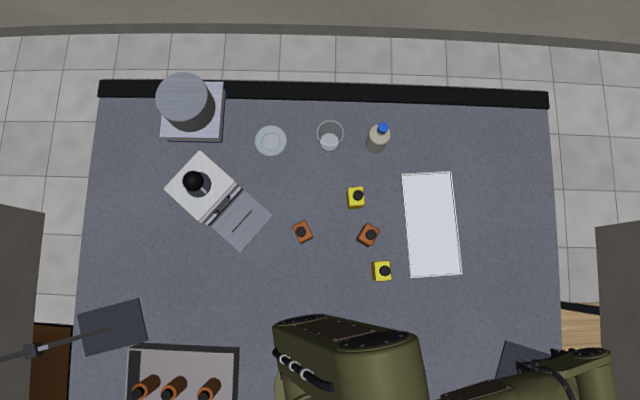

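The candidates, by pixel (scene / top):
- Amber bottles on the bench: (265,197)/(368,235) and (340,211)/(302,232).
- Yellow look-alikes: (262,170)/(382,271) and (267,228)/(356,197).
- Three brown bottles inside the grey box at (443–505,122): not standing on the bench.

I choose the two amber bottles on the bench. The reader is at scene (465,240), the tray at (185,215). Next is a close crop.

```bash
cat > h.py <<'E'
import numpy as np, cv2
from cell import r, viewer
def cap(n,save=None):
    c=viewer.capture(n)
    if save: cv2.imwrite(f"pics/{save}.png",c["image"])
    return c
def ray(c,px):
    K=np.array([[c["fx"],0,c["cx"]],[0,c["fy"],c["cy"]],[0,0,1]])
    u=cv2.undistortPoints(np.array(px,float).reshape(-1,1,2),K,c["D"]).reshape(-1,2)
    d=np.c_[u[:,0],-u[:,1],-np.ones(len(u))]@np.array(c["attitude"]).T
    return np.array(c["origin"]),d
def onz(c,px,z):
    o,d=ray(c,px); return o+d*((z-o[2])/d[:,2])[:,None]
def tri(c1,p1,c2,p2):
    o1,d1=ray(c1,p1);o2,d2=ray(c2,p2);d1=d1[0]/np.linalg.norm(d1);d2=d2[0]/np.linalg.norm(d2)
    A=np.c_[d1,-d2];s=np.linalg.lstsq(A,o2-o1,rcond=None)[0]
    a=o1+s[0]*d1;b=o2+s[1]*d2
    return (a+b)/2,np.linalg.norm(a-b)
def proj(c,P):
    p=(np.array(P,float).reshape(-1,3)-c["origin"])@np.array(c["attitude"]);p=p*[1,-1,-1]
    K=np.array([[c["fx"],0,c["cx"]],[0,c["fy"],c["cy"]],[0,0,1]])
    return cv2.projectPoints(p,np.zeros(3),np.zeros(3),K,c["D"])[0].reshape(-1,2)
E
python3 - <<'E'
from h import *
s=cv2.imread("pics/scene0.png");t=cv2.imread("pics/top0.png")
def cr(im,x,y,w,h,k): return cv2.resize(im[y:y+h,x:x+w],None,fx=k,fy=k,interpolation=cv2.INTER_CUBIC)
a=np.hstack([cr(s,240,150,130,100,3),cr(t,285,180,130,100,3)])
b=np.hstack([cr(s,370,180,130,100,3),cr(t,160,145,130,100,3)])
cv2.imwrite("pics/crop1.png",np.vstack([a,b]))
E
```

```text
(no output)
```

View pics/crop1.png

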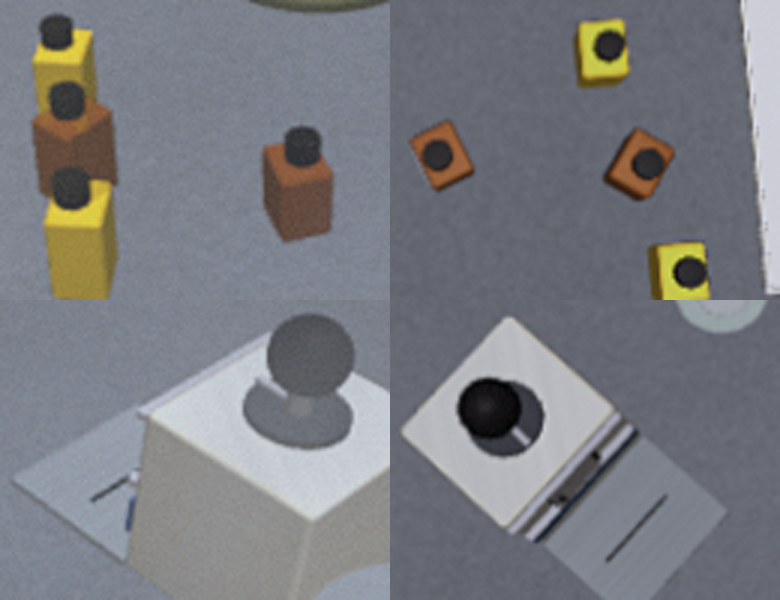

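```bash
python3 - <<'E'
from h import *
s=cap("scene");t=cap("top")
for nm,a,b in (("R",(340.7,195),(300.7,231.7)),("L",(262.3,180.7),(371,234.3))): print(nm,tri(s,a,t,b))
print("ball",tri(s,(370+310/3,180+55/3),t,(160+100/3,145+106/3)))
P=onz(t,[(199.3,150.3),(235.7,181),(200,220),(164.3,188.3)],.15);print("box",P.round(4)); 
print("line",onz(t,[(252,210),(232.3,231.7)],.005).round(4))
im=t["image"];hsv=cv2.cvtColor(im,cv2.COLOR_BGR2HSV)
print("tray px")
m=((hsv[...,1]<40)&(hsv[...,2]>175)).astype(np.uint8);m[:, :390]=0
cs=cv2.findContours(m,0,2)[0];c=max(cs,key=cv2.contourArea);bx=cv2.boxPoints(cv2.minAreaRect(c));print(bx,onz(t,bx,.011).round(4))
for cx,cy in((302,232),(368,235)):
    w=hsv[cy-18:cy+18,cx-18:cx+18]
    for vmin in (30,100):
        m=((w[...,0]<16)&(w[...,1]>110)&(w[...,2]>vmin)).astype(np.uint8)
        pts=np.argwhere(m)[:,::-1]+[cx-18,cy-18]
        rr=cv2.minAreaRect(pts.astype(np.float32));print(vmin,m.sum(),rr)
    print(w[8:28:3,6:30:3,2])
E
```

```text
R (array([0.44900791, 0.05711679, 0.08626539]), np.float64(0.002831840636051473))
L (array([ 0.44526487, -0.14120683,  0.10126022]), np.float64(0.002832955504685854))
ball (array([0.56761154, 0.34078287, 0.201856  ]), np.float64(0.004117171955527091))
box [[0.6638 0.3448 0.15  ]
 [0.5788 0.2366 0.15  ]
 [0.4684 0.3279 0.15  ]
 [0.5533 0.4348 0.15  ]]
line [[0.5179 0.2107 0.005 ]
 [0.4497 0.2676 0.005 ]]
tray px
[[401.07455 174.46179]
 [452.03293 169.68445]
 [461.75607 273.3979 ]
 [410.7977  278.17523]] [[ 0.6403 -0.2473  0.011 ]
 [ 0.6602 -0.4093  0.011 ]
 [ 0.3399 -0.4308  0.011 ]
 [ 0.3235 -0.2747  0.011 ]]
30 207 ((302.2000427246094, 231.40003967285156), (18.782970428466797, 14.310833930969238), 63.43495178222656)
100 181 ((302.0000305175781, 231.0), (17.88854217529297, 14.310833930969238), 63.43495178222656)
[[117 116 113  97 140 130 117 113]
 [117  96 140 150 152 153 105 117]
 [119 141 112  45  46 137 130 116]
 [115 108  58  48  49  60 158 105]
 [116 118  82  49  50 111 155 128]
 [114 114 102 131 129 154 144  83]
 [116 109 116 140 143  84  85 113]]
30 243 ((367.82305908203125, 234.68463134765625), (16.00048065185547, 20.465728759765625), 29.74488067626953)
100 180 ((368.76470947265625, 234.05880737304688), (15.091875076293945, 18.178850173950195), 30.963754653930664)
[[115 113 116  90 151 116 114 117]
 [115 113  56 149 148 147 142 101]
 [113 105 113 154  47  42  52 143]
 [115  57 156  88  48  44  45 102]
 [ 81 135 155 137  47  48  42 112]
 [ 70  63 130 155 145 127 103 114]
 [110 107  57  77 140 145 114 113]]
```

```bash
cat > to.py <<'E'
# usage: python3 to.py x y z yawdeg  -> shift/turn units from present pose (tool down, tool x at yaw)
import sys; from h import *
from scipy.spatial.transform import Rotation as Ro
x,y,z,th=map(float,sys.argv[1:5]); o=r.get_obs(); R=np.array(o["tcp_rot"]); a=np.radians(th)
T=np.array([[np.cos(a),np.sin(a),0],[np.sin(a),-np.cos(a),0],[0,0,-1]])
d=np.array([x,y,z])-o["ee_pos"]
print("xyz",(R.T@d/.03).round(2),"rot",(np.degrees(Ro.from_matrix(R.T@T).as_rotvec())/6).round(2),"now",np.round(o["ee_pos"],4),"yaw",np.degrees(np.arctan2(R[1,0],R[0,0])).round(1),"q6",o["q"][5].round(2),"grip",round(o["grip_width"],3),"F",np.round(o["ft_force"],1),"t",round(o["t"],2))
E
python3 to.py 0.40 -0.02 0.32 100
python3 - <<'E'
from h import *
# cap vs body-top centre using saved first pictures (supersampled)
t=cap("top");im=cv2.resize(t["image"],None,fx=4,fy=4,interpolation=cv2.INTER_CUBIC);hsv=cv2.cvtColor(im,cv2.COLOR_BGR2HSV)
for nm,(cx,cy),h in(("d",(302,232),.065),("c",(368,235),.082)):
    x0,y0=4*(cx-20),4*(cy-20);w=hsv[y0:y0+160,x0:x0+160]
    top=((w[...,0]<18)&(w[...,1]>100)&(w[...,2]>122)).astype(np.uint8)
    capm=((w[...,2]<70)).astype(np.uint8)
    capm=cv2.morphologyEx(capm,cv2.MORPH_OPEN,np.ones((13,13)))
    k=max(cv2.findContours(capm,0,2)[0],key=cv2.contourArea)
    (ux,uy),rad=cv2.minEnclosingCircle(k)
    top=cv2.morphologyEx(top,cv2.MORPH_OPEN,np.ones((3,3)))
    rr=cv2.minAreaRect((np.argwhere(top)[:,::-1]).astype(np.float32))
    f=lambda p:((np.array(p)+[x0,y0]+.5)/4-.5)
    B=onz(t,f(cv2.boxPoints(rr)),h);C=onz(t,f([(ux,uy)]),h+.018)[0]
    e=np.diff(B[:,:2],axis=0);print(nm,"body",B.mean(0).round(4),"edges",np.linalg.norm(e,axis=1).round(4),np.degrees(np.arctan2(e[:,1],e[:,0])).round(1),"cap",C.round(4),rad/4,"off",(C-B.mean(0))[:2].round(4))
E
```

```text
xyz [ 12.72 -14.29  -2.96] rot [-1.00e-02 -1.00e-02 -1.42e+01] now [ 0.1402 -0.5317  0.231 ] yaw 14.8 q6 -0.07 grip 1.0 F [-0.4  0.5 -0.4] t 0.2
d body [0.4528 0.0539 0.065 ] edges [0.0418 0.0507 0.0415] [ -61.8 -151.8  118. ] cap [0.4504 0.0566 0.083 ] 4.888075351715088 off [-0.0023  0.0027]
c body [ 0.4481 -0.1386  0.082 ] edges [0.0509 0.0409 0.0508] [ -29.1 -118.6  150.6] cap [ 0.4448 -0.1418  0.1   ] 5.3418049812316895 off [-0.0033 -0.0032]
```

The heights (86 and 101 mm to the cap tops) identify c, at (0.448,-0.139) with its label at about -119°, and d, at (0.453,0.054) with its label at about 118°. Both labels face away from the scene camera. I'm moving to the ball knob now.

```bash
python3 -m inch '[{"xyz":[0,0,-1.5],"rotation":[0,0,0],"gripper":-1},{"xyz":[0,0,-3],"rotation":[0,0,0],"gripper":-1},{"xyz":[2,-2.3,-3],"rotation":[0,0,-2],"gripper":-1},{"xyz":[4,-4.5,-3],"rotation":[0,0,-3],"gripper":-1},{"xyz":[6,-6.7,-3],"rotation":[0,0,-4],"gripper":-1},{"xyz":[8,-9,-3],"rotation":[0,0,-6],"gripper":-1},{"xyz":[10,-11.2,-3],"rotation":[0,0,-8],"gripper":-1},{"xyz":[11.5,-13,-3],"rotation":[0,0,-9],"gripper":-1},{"xyz":[12.7,-14.3,-3],"rotation":[0,0,-10],"gripper":-1},{"xyz":[12.7,-14.3,-3],"rotation":[0,0,-12],"gripper":-1},{"xyz":[12.7,-14.3,-3],"rotation":[0,0,-14],"gripper":-1},{"xyz":[12.7,-14.3,-3],"rotation":[0,0,-14.2],"gripper":-1}]' 40; python3 to.py 0.567 0.3385 0.30 190
```

```text
t: 1.25
ee_pos: [0.3285, -0.1582, 0.3209]
tcp_rot: [[0.057, 0.998, 0.001], [0.998, -0.057, 0.0], [0.0, 0.001, -1.0]]
ft_force: [0.3, -0.8, 0.4]
grip_width: 1.0
xyz [16.98  6.99  0.7 ] rot [ 1.000e-02  0.000e+00 -1.721e+01] now [ 0.3285 -0.1582  0.3209] yaw 86.7 q6 -0.49 grip 1.0 F [ 0.3 -0.8  0.4] t 1.25
```

```bash
python3 -m inch '[{"xyz":[1.5,0.6,0],"rotation":[0,0,-1],"gripper":-1},{"xyz":[3,1.2,0],"rotation":[0,0,-2],"gripper":-1},{"xyz":[4.5,1.8,0],"rotation":[0,0,-3],"gripper":-1},{"xyz":[6,2.4,0],"rotation":[0,0,-4],"gripper":-1},{"xyz":[7.5,3.1,0],"rotation":[0,0,-5],"gripper":-1},{"xyz":[9,3.7,0],"rotation":[0,0,-6],"gripper":-1},{"xyz":[10.5,4.3,0],"rotation":[0,0,-7],"gripper":-1},{"xyz":[12,5,0],"rotation":[0,0,-8],"gripper":-1},{"xyz":[13.5,5.6,0],"rotation":[0,0,-9],"gripper":-1},{"xyz":[15,6.2,0],"rotation":[0,0,-10],"gripper":-1},{"xyz":[16,6.6,0.3],"rotation":[0,0,-11],"gripper":-1},{"xyz":[17,7,0.7],"rotation":[0,0,-12],"gripper":-1}]'; python3 to.py 0.567 0.3385 0.30 190
```

```text
t: 2.25
ee_pos: [0.5447, 0.2922, 0.3104]
tcp_rot: [[-0.934, 0.358, 0.002], [0.358, 0.934, 0.001], [-0.002, 0.001, -1.0]]
ft_force: [0.9, -0.3, 2.1]
grip_width: 0.995
xyz [-0.14  1.71  0.35] rot [ 0.01  0.02 -5.16] now [0.5447 0.2922 0.3104] yaw 159.0 q6 -0.77 grip 0.995 F [ 0.9 -0.3  2.1] t 2.25
```

```bash
python3 -m inch '[{"xyz":[0,0.8,0.2],"rotation":[0,0,-1],"gripper":-1},{"xyz":[-0.14,1.4,0.3],"rotation":[0,0,-2],"gripper":-1},{"xyz":[-0.14,1.71,0.35],"rotation":[0,0,-3],"gripper":-1},{"xyz":[-0.14,1.71,0.35],"rotation":[0,0,-4],"gripper":-1},{"xyz":[-0.14,1.71,0.35],"rotation":[0,0,-5.1],"gripper":-1},{"xyz":[-0.14,1.71,0.35],"rotation":[0,0,-5.1],"gripper":-1},{"xyz":[-0.14,1.71,0.35],"rotation":[0,0,-5.1],"gripper":-1},{"xyz":[-0.14,1.71,0.35],"rotation":[0,0,-5.1],"gripper":-1}]'; python3 to.py 0.567 0.3385 0.175 190
python3 - <<'E'
from h import *
a=cap("scene");b=cap("top")
def cr(im,x,y): return cv2.resize(im[y:y+140,x:x+130],None,fx=3,fy=3,interpolation=cv2.INTER_CUBIC)
cv2.imwrite("pics/p4.png",np.hstack([cr(a["image"],400,120),cr(b["image"],130,110)]))
E
```

```text
t: 2.92
ee_pos: [0.567, 0.3385, 0.3]
tcp_rot: [[-0.987, -0.163, 0.002], [-0.163, 0.987, 0.001], [-0.002, 0.0, -1.0]]
ft_force: [-0.6, 0.0, 0.2]
grip_width: 1.002
xyz [ 0.01 -0.    4.17] rot [ 0.    0.02 -0.1 ] now [0.567  0.3385 0.3   ] yaw -170.6 q6 -1.25 grip 1.002 F [-0.6  0.   0.2] t 2.92
```

View pics/p4.png

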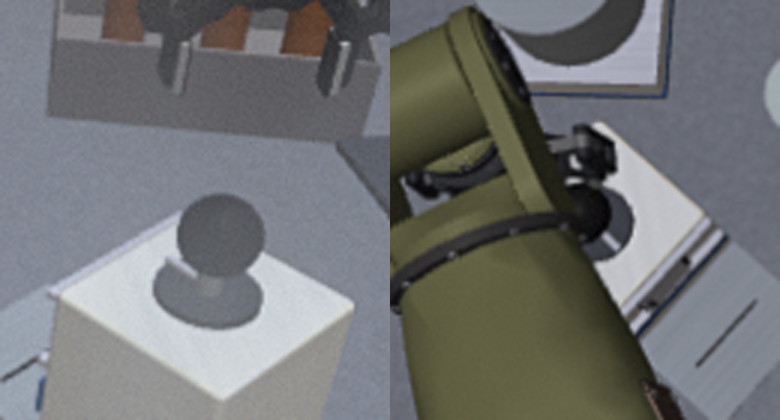

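The open fingers straddle the line above the ball, with tips near scene (459,150) and (512,150) and the ball at (474,198). Next I go down and grip.

```bash
python3 -m inch '[{"xyz":[0,0,0.4],"rotation":[0,0,0],"gripper":-1},{"xyz":[0,0,0.8],"rotation":[0,0,0],"gripper":-1},{"xyz":[0,0,1.2],"rotation":[0,0,0],"gripper":-1},{"xyz":[0,0,1.6],"rotation":[0,0,0],"gripper":-1},{"xyz":[0,0,2],"rotation":[0,0,0],"gripper":-1},{"xyz":[0,0,2.4],"rotation":[0,0,0],"gripper":-1},{"xyz":[0,0,2.8],"rotation":[0,0,0],"gripper":-1},{"xyz":[0,0,3.2],"rotation":[0,0,0],"gripper":-1},{"xyz":[0,0,3.6],"rotation":[0,0,0],"gripper":-1},{"xyz":[0,0,3.9],"rotation":[0,0,0],"gripper":-1},{"xyz":[0,0,4.2],"rotation":[0,0,0],"gripper":-1},{"xyz":[0,0,4.2],"rotation":[0,0,0],"gripper":-1}]' 40; python3 -m inch '[{"xyz":[0,0,0],"rotation":[0,0,0],"gripper":1},{"xyz":[0,0,0],"rotation":[0,0,0],"gripper":1},{"xyz":[0,0,0],"rotation":[0,0,0],"gripper":1},{"xyz":[0,0,0],"rotation":[0,0,0],"gripper":1},{"xyz":[0,0,0],"rotation":[0,0,0],"gripper":1},{"xyz":[0,0,0],"rotation":[0,0,0],"gripper":1},{"xyz":[0,0,0],"rotation":[0,0,0],"gripper":1},{"xyz":[0,0,0],"rotation":[0,0,0],"gripper":1}]' 40; python3 to.py 0.567 0.3385 0.175 190
```

```text
t: 4.02
ee_pos: [0.5667, 0.3383, 0.1718]
tcp_rot: [[-0.986, -0.165, -0.0], [-0.165, 0.986, -0.001], [0.001, -0.0, -1.0]]
ft_force: [-0.1, 0.4, -0.7]
grip_width: 0.998
t: 4.68
ee_pos: [0.5666, 0.3407, 0.1734]
tcp_rot: [[-0.986, -0.166, 0.002], [-0.166, 0.986, 0.004], [-0.002, 0.004, -1.0]]
ft_force: [-0.7, 14.6, 2.2]
grip_width: 0.638
xyz [-0.   -0.08 -0.05] rot [ 0.03  0.02 -0.07] now [0.5666 0.3407 0.1734] yaw -170.4 q6 -1.25 grip 0.638 F [-0.7 14.6  2.2] t 4.68
```

```bash
python3 -m inch '[{"xyz":[0,0.05,0],"rotation":[0,0,0.5],"gripper":1},{"xyz":[0,0.05,0],"rotation":[0,0,1],"gripper":1},{"xyz":[0,0.05,0],"rotation":[0,0,2],"gripper":1},{"xyz":[0,0.05,0],"rotation":[0,0,3],"gripper":1},{"xyz":[0,0.05,0],"rotation":[0,0,4],"gripper":1},{"xyz":[0,0.05,0],"rotation":[0,0,5],"gripper":1},{"xyz":[0,0.05,0],"rotation":[0,0,6],"gripper":1},{"xyz":[0,0.05,0],"rotation":[0,0,7],"gripper":1},{"xyz":[0,0.05,0],"rotation":[0,0,8],"gripper":1},{"xyz":[0,0.05,0],"rotation":[0,0,9],"gripper":1},{"xyz":[0,0.05,0],"rotation":[0,0,10],"gripper":1},{"xyz":[0,0.05,0],"rotation":[0,0,10],"gripper":1}]' 45; python3 to.py 0.567 0.3415 0.173 130
python3 - <<'E'
from h import *
print(r.get_obs()["ft_torque"])
b=cap("top","top5");cv2.imwrite("pics/p5.png",cv2.resize(b["image"][130:260,140:290],None,fx=4,fy=4,interpolation=cv2.INTER_CUBIC))
E
```

```text
t: 5.68
ee_pos: [0.5664, 0.3408, 0.1735]
tcp_rot: [[-0.631, 0.776, 0.001], [0.776, 0.631, 0.002], [0.001, 0.002, -1.0]]
ft_force: [-1.2, -9.4, -1.1]
grip_width: 0.635
xyz [0.01 0.03 0.02] rot [ 0.02 -0.01 -0.15] now [0.5664 0.3408 0.1735] yaw 129.1 q6 -0.2 grip 0.635 F [-1.2 -9.4 -1.1] t 5.68
[-1.55671979  0.32548346 -0.19851041]
```

View pics/p5.png

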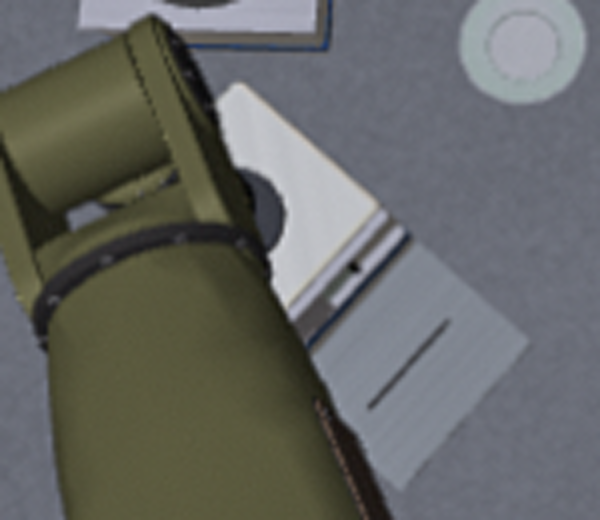

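The shutter has slid part way: the window shows at about (350,275) in the crop. The torque about z is 0.2 N m, so the knob is following. I keep turning.

```bash
python3 -m inch '[{"xyz":[0,0,0],"rotation":[0,0,1],"gripper":1},{"xyz":[0,0,0],"rotation":[0,0,2],"gripper":1},{"xyz":[0,0,0],"rotation":[0,0,3],"gripper":1},{"xyz":[0,0,0],"rotation":[0,0,4],"gripper":1},{"xyz":[0,0,0],"rotation":[0,0,5],"gripper":1},{"xyz":[0,0,0],"rotation":[0,0,6],"gripper":1},{"xyz":[0,0,0],"rotation":[0,0,7],"gripper":1},{"xyz":[0,0,0],"rotation":[0,0,8],"gripper":1},{"xyz":[0,0,0],"rotation":[0,0,9],"gripper":1},{"xyz":[0,0,0],"rotation":[0,0,10],"gripper":1},{"xyz":[0,0,0],"rotation":[0,0,11],"gripper":1},{"xyz":[0,0,0],"rotation":[0,0,11],"gripper":1}]' 45; python3 to.py 0.5664 0.3408 0.173 63; python3 - <<'E'
from h import *
print(r.get_obs()["ft_torque"])
E
```

```text
t: 6.73
ee_pos: [0.5662, 0.3407, 0.1737]
tcp_rot: [[0.452, 0.892, 0.001], [0.892, -0.452, 0.001], [0.001, -0.0, -1.0]]
ft_force: [-3.2, -0.7, -1.3]
grip_width: 0.632
xyz [0.   0.   0.02] rot [-0.   -0.01  0.02] now [0.5662 0.3407 0.1737] yaw 63.1 q6 0.96 grip 0.632 F [-3.2 -0.7 -1.3] t 6.73
[-0.23696811  0.34371632 -0.1810804 ]
```

```bash
python3 -m inch '[{"xyz":[0,0,0],"rotation":[0,0,0.7],"gripper":1},{"xyz":[0,0,0],"rotation":[0,0,1.4],"gripper":1},{"xyz":[0,0,0],"rotation":[0,0,2.1],"gripper":1},{"xyz":[0,0,0],"rotation":[0,0,2.8],"gripper":1},{"xyz":[0,0,0],"rotation":[0,0,3.5],"gripper":1},{"xyz":[0,0,0],"rotation":[0,0,3.5],"gripper":1},{"xyz":[0,0,0],"rotation":[0,0,3.5],"gripper":1}]' 45; python3 - <<'E'
from h import *
print(r.get_obs()["ft_torque"])
E
python3 -m inch '[{"xyz":[0,0,0],"rotation":[0,0,0],"gripper":-1},{"xyz":[0,0,0],"rotation":[0,0,0],"gripper":-1},{"xyz":[0,0,0],"rotation":[0,0,0],"gripper":-1},{"xyz":[0,0,0],"rotation":[0,0,0],"gripper":-1},{"xyz":[0,0,-0.5],"rotation":[0,0,0],"gripper":-1},{"xyz":[0,0,-1],"rotation":[0,0,0],"gripper":-1},{"xyz":[0,0,-2],"rotation":[0,0,0],"gripper":-1},{"xyz":[0,0,-3],"rotation":[0,0,0],"gripper":-1},{"xyz":[0,0,-4],"rotation":[0,0,0],"gripper":-1},{"xyz":[0,0,-4],"rotation":[0,0,0],"gripper":-1}]'
python3 to.py 0.448 -0.1386 0.25 61
```

```text
t: 7.32
ee_pos: [0.5662, 0.3409, 0.1742]
tcp_rot: [[0.739, 0.674, 0.001], [0.674, -0.739, 0.002], [0.002, -0.001, -1.0]]
ft_force: [-2.3, -0.6, 1.3]
grip_width: 0.632
[-0.13138454  0.23458761 -0.20426663]
t: 8.15
ee_pos: [0.5671, 0.3412, 0.3013]
tcp_rot: [[0.738, 0.674, 0.01], [0.674, -0.739, 0.006], [0.011, 0.002, -1.0]]
ft_force: [-0.2, -0.5, 0.7]
grip_width: 1.001
xyz [-13.73   9.13   1.57] rot [ 0.04 -0.1  -3.1 ] now [0.5671 0.3412 0.3013] yaw 42.4 q6 1.32 grip 1.001 F [-0.2 -0.5  0.7] t 8.15
```

```bash
python3 -m inch '[{"xyz":[-1,0.7,0],"rotation":[0,0,0],"gripper":-1},{"xyz":[-2,1.4,0],"rotation":[0,0,0],"gripper":-1},{"xyz":[-3,2,0],"rotation":[0,0,-0.5],"gripper":-1},{"xyz":[-4.2,2.8,0],"rotation":[0,0,-1],"gripper":-1},{"xyz":[-5.4,3.6,0],"rotation":[0,0,-1.3],"gripper":-1},{"xyz":[-6.6,4.4,0],"rotation":[0,0,-1.6],"gripper":-1},{"xyz":[-7.8,5.2,0],"rotation":[0,0,-1.9],"gripper":-1},{"xyz":[-9,6,0],"rotation":[0,0,-2.2],"gripper":-1},{"xyz":[-10.2,6.8,0],"rotation":[0,0,-2.5],"gripper":-1},{"xyz":[-11.4,7.6,0],"rotation":[0,0,-2.8],"gripper":-1},{"xyz":[-12.4,8.4,0],"rotation":[0,0,-3.1],"gripper":-1},{"xyz":[-12.4,8.4,0],"rotation":[0,0,-3.1],"gripper":-1}]'; python3 - <<'E'
from h import *
a=cap("scene","scene6");b=cap("top","top6")
def cr(im,x,y): return cv2.resize(im[y:y+140,x:x+130],None,fx=3,fy=3,interpolation=cv2.INTER_CUBIC)
cv2.imwrite("pics/p6.png",np.hstack([cr(a["image"],240,130),cr(b["image"],160,130)]))
E
```

```text
t: 9.15
ee_pos: [0.4611, -0.1002, 0.2977]
tcp_rot: [[0.486, 0.874, 0.01], [0.874, -0.486, 0.005], [0.009, 0.006, -1.0]]
ft_force: [0.7, 0.2, 0.0]
grip_width: 0.998
```

View pics/p6.png

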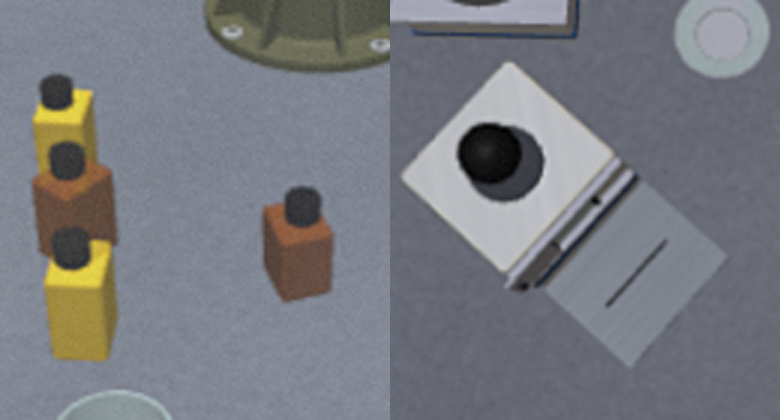

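The shutter has moved from about (577,222) to (540,262) in the crop; both amber bottles stand as before. I'll check the shutter's travel with a profile.

```bash
python3 - <<'E'
from h import *
b=cap("top")
mk=np.array([.484,.2395]);x=np.array([.638,.770]);y=np.array([-.770,.638])
s=np.arange(-.05,.115,.001)
def prof(im,off):
    P=np.array([[*(mk+x*.054+y*(k)+x*off),.139] for k in s]);p=proj(b,P).astype(np.float32)
    return cv2.remap(cv2.cvtColor(im,6),p[:,:1],p[:,1:],1).ravel().astype(float)
for off in(-.004,0,.004):
    A=prof(cv2.imread("pics/top0.png"),off);B=prof(b["image"],off)
    # window 40mm around the old shutter, slid
    i=slice(10,90); a=A[i]-A[i].mean()
    sc=[(np.corrcoef(a,B[10+k:90+k])[0,1],k) for k in range(0,75)]
    print(off,sorted(sc)[-3:]);print(A[::5].astype(int));print(B[::5].astype(int))
E
python3 to.py 0.448 -0.1386 0.17 61
```

```text
-0.004 [(np.float64(0.6162236719889839), 2), (np.float64(0.7481855879166617), 1), (np.float64(0.8145375592629488), 0)]
[ 83  82  78  78  36  60  70  69  69  71  70  66  71  70  63  65  49  79
  77  75  79  79  78  81  96 102 104 104 103 103 102 102 101]
[ 84  83  79  80  33  63  76  76  74  79  77  75  78  77  76  48  70  69
  70  70  72  73  71  71  68  75  82 106 105 106 104 102 103]
0 [(np.float64(0.7003052759062074), 2), (np.float64(0.8311879243953599), 1), (np.float64(0.9266923061014244), 0)]
[128 127 129 123 114 115 121 117 114 122 123 119 124 121 117 112 105 118
 114 120 122 123 126 122 119 107 104 103 103 103 100 101 102]
[129 129 131 126 115 117 124 118 117 126 126 120 125 123 120 109 114 118
 114 122 123 125 126 123 120 134 130 113 104 104 102 103 103]
0.004 [(np.float64(0.8215140793500206), 8), (np.float64(0.8652555158520241), 4), (np.float64(0.9547794911094489), 0)]
[161 163 164 161 162 161 162 162 160 162 164 163 163 164 164 166 166 164
 165 169 165 166 166 166 166 130 102 102 103 105 104 105 103]
[163 165 167 164 165 164 164 165 163 164 166 166 166 166 167 169 169 167
 168 171 168 168 167 170 169 143 124 106 105 106 106 106 105]
xyz [-1.51  0.25  4.24] rot [ 0.05 -0.1  -0.02] now [ 0.4623 -0.0961  0.2976] yaw 60.9 q6 0.22 grip 0.999 F [ 0.2  0.6 -0.4] t 9.3
```

The shutter edges shifted by 55 mm, so it's fully open. Next I grip bottle c.

```bash
python3 -m inch '[{"xyz":[-0.5,0.1,0.5],"rotation":[0.05,-0.1,0],"gripper":-1},{"xyz":[-1.1,0.2,1],"rotation":[0.05,-0.1,0],"gripper":-1},{"xyz":[-1.51,0.25,2],"rotation":[0.05,-0.1,0],"gripper":-1},{"xyz":[-1.51,0.25,3],"rotation":[0.05,-0.1,0],"gripper":-1},{"xyz":[-1.51,0.25,4],"rotation":[0.05,-0.1,0],"gripper":-1},{"xyz":[-1.51,0.25,4.24],"rotation":[0.05,-0.1,0],"gripper":-1},{"xyz":[-1.51,0.25,4.24],"rotation":[0.05,-0.1,0],"gripper":-1},{"xyz":[-1.51,0.25,4.24],"rotation":[0.05,-0.1,0],"gripper":-1},{"xyz":[-1.51,0.25,4.24],"rotation":[0.05,-0.1,0],"gripper":-1}]'; python3 to.py 0.448 -0.1386 0.045 61; python3 - <<'E'
from h import *
a=cap("scene","scene7");b=cap("top","top7")
print(proj(a,[.448,-.1386,.17]),proj(b,[.448,-.1386,.17]))
def cr(im,x,y): return cv2.resize(im[y:y+140,x:x+130],None,fx=3,fy=3,interpolation=cv2.INTER_CUBIC)
cv2.imwrite("pics/p7.png",np.hstack([cr(a["image"],200,110),cr(b["image"],300,160)]))
E
```

```text
t: 10.05
ee_pos: [0.4491, -0.1383, 0.1718]
tcp_rot: [[0.486, 0.874, 0.003], [0.874, -0.486, -0.001], [0.0, 0.003, -1.0]]
ft_force: [0.2, 0.0, 1.3]
grip_width: 1.0
xyz [-0.03 -0.04  4.23] rot [ 0.03 -0.   -0.01] now [ 0.4491 -0.1383  0.1718] yaw 61.0 q6 0.13 grip 1.0 F [0.2 0.  1.3] t 10.05
[[260.01765974 157.79716616]] [[372.80447466 231.51500907]]
```

View pics/p7.png

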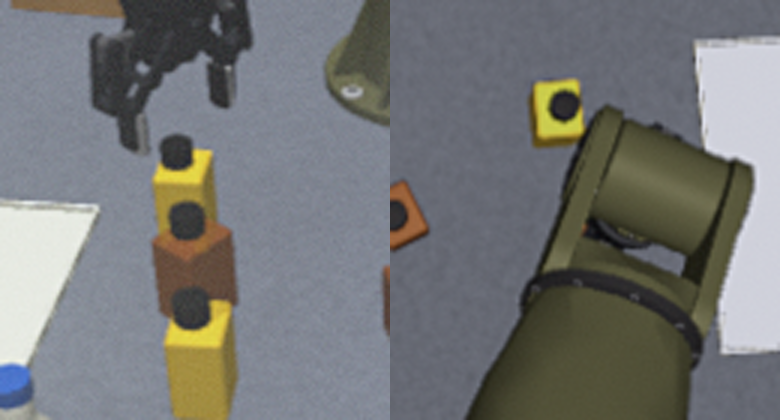

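The fingers stand over c with tips at about scene (246,159) and (276,144); the cap is at (262,181), clear of both yellow bottles. I descend and grip.

```bash
python3 -m inch '[{"xyz":[0,0,0.4],"rotation":[0,0,0],"gripper":-1},{"xyz":[0,0,0.8],"rotation":[0,0,0],"gripper":-1},{"xyz":[0,0,1.2],"rotation":[0,0,0],"gripper":-1},{"xyz":[0,0,1.6],"rotation":[0,0,0],"gripper":-1},{"xyz":[0,0,2],"rotation":[0,0,0],"gripper":-1},{"xyz":[0,0,2.4],"rotation":[0,0,0],"gripper":-1},{"xyz":[-0.03,-0.03,2.8],"rotation":[0,0,0],"gripper":-1},{"xyz":[-0.03,-0.03,3.2],"rotation":[0,0,0],"gripper":-1},{"xyz":[-0.03,-0.03,3.6],"rotation":[0,0,0],"gripper":-1},{"xyz":[-0.03,-0.03,4],"rotation":[0,0,0],"gripper":-1},{"xyz":[-0.03,-0.03,4.2],"rotation":[0,0,0],"gripper":-1},{"xyz":[-0.03,-0.03,4.2],"rotation":[0,0,0],"gripper":-1}]' 40; python3 -m inch '[{"xyz":[0,0,0],"rotation":[0,0,0],"gripper":0},{"xyz":[0,0,0],"rotation":[0,0,0],"gripper":0.5},{"xyz":[0,0,0],"rotation":[0,0,0],"gripper":1},{"xyz":[0,0,0],"rotation":[0,0,0],"gripper":1},{"xyz":[0,0,0],"rotation":[0,0,0],"gripper":1},{"xyz":[0,0,0],"rotation":[0,0,0],"gripper":1},{"xyz":[0,0,0],"rotation":[0,0,0],"gripper":1},{"xyz":[0,0,0],"rotation":[0,0,0],"gripper":1},{"xyz":[0,0,-0.2],"rotation":[0,0,0],"gripper":1},{"xyz":[0,0,-0.4],"rotation":[0,0,0],"gripper":1},{"xyz":[0,0,-0.6],"rotation":[0,0,0],"gripper":1}]' 40;python3 to.py 0.448 -0.1386 0.2 61
```

```text
t: 11.15
ee_pos: [0.4478, -0.1389, 0.0452]
tcp_rot: [[0.486, 0.874, 0.002], [0.874, -0.486, -0.001], [0.0, 0.002, -1.0]]
ft_force: [-0.0, 0.8, 0.4]
grip_width: 0.999
t: 12.07
ee_pos: [0.4478, -0.1389, 0.0639]
tcp_rot: [[0.486, 0.874, 0.002], [0.874, -0.486, -0.001], [0.0, 0.002, -1.0]]
ft_force: [0.4, 0.8, -2.6]
grip_width: 0.646
xyz [ 0.01  0.01 -4.54] rot [ 0.02 -0.   -0.01] now [ 0.4478 -0.1389  0.0639] yaw 60.9 q6 0.13 grip 0.646 F [ 0.4  0.8 -2.6] t 12.07
```

```bash
python3 -m inch '[{"xyz":[0,0,-0.4],"rotation":[0,0,0],"gripper":1},{"xyz":[0,0,-1],"rotation":[0,0,0],"gripper":1},{"xyz":[0,0,-1.8],"rotation":[0,0,0],"gripper":1},{"xyz":[0,0,-2.6],"rotation":[0,0,0],"gripper":1},{"xyz":[0,0,-3.4],"rotation":[0,0,-1],"gripper":1},{"xyz":[0,0,-4],"rotation":[0,0,-2],"gripper":1},{"xyz":[0,0,-4.5],"rotation":[0,0,-3],"gripper":1},{"xyz":[0,0,-4.5],"rotation":[0,0,-4],"gripper":1},{"xyz":[0,0,-4.5],"rotation":[0,0,-5],"gripper":1},{"xyz":[0,0,-4.5],"rotation":[0,0,-6],"gripper":1},{"xyz":[0,0,-4.5],"rotation":[0,0,-7],"gripper":1},{"xyz":[0,0,-4.5],"rotation":[0,0,-8],"gripper":1}]'
python3 to.py 0.469 0.06 0.20 200
```

```text
t: 13.07
ee_pos: [0.4474, -0.1387, 0.1995]
tcp_rot: [[-0.329, 0.944, 0.002], [0.944, 0.329, -0.001], [-0.002, 0.002, -1.0]]
ft_force: [0.3, -0.1, -3.3]
grip_width: 0.646
xyz [ 6.02  2.86 -0.02] rot [  0.     0.03 -15.13] now [ 0.4474 -0.1387  0.1995] yaw 109.2 q6 -0.71 grip 0.646 F [ 0.3 -0.1 -3.3] t 13.07
```

```bash
python3 -m inch '[{"xyz":[0.3,0.1,0],"rotation":[0,0,-1],"gripper":1},{"xyz":[0.8,0.4,0],"rotation":[0,0,-2],"gripper":1},{"xyz":[1.4,0.7,0],"rotation":[0,0,-3],"gripper":1},{"xyz":[2,1,0],"rotation":[0,0,-4],"gripper":1},{"xyz":[2.6,1.3,0],"rotation":[0,0,-5],"gripper":1},{"xyz":[3.2,1.6,0],"rotation":[0,0,-6],"gripper":1},{"xyz":[3.8,1.8,0],"rotation":[0,0,-7],"gripper":1},{"xyz":[4.4,2.1,0],"rotation":[0,0,-8],"gripper":1},{"xyz":[5,2.4,0],"rotation":[0,0,-9],"gripper":1},{"xyz":[5.5,2.6,0],"rotation":[0,0,-10],"gripper":1},{"xyz":[5.8,2.8,0],"rotation":[0,0,-11],"gripper":1},{"xyz":[6,2.86,0],"rotation":[0,0,-12],"gripper":1}]'
python3 to.py 0.469 0.2223 0.114 230.35; python3 - <<'E'
from h import *
a=cap("scene","scene8");b=cap("top","top8")
def cr(im,x,y): return cv2.resize(im[y:y+140,x:x+130],None,fx=3,fy=3,interpolation=cv2.INTER_CUBIC)
cv2.imwrite("pics/p8.png",np.hstack([cr(a["image"],280,60),cr(b["image"],250,160)]))
E
```

```text
t: 14.07
ee_pos: [0.4692, 0.0607, 0.1999]
tcp_rot: [[-1.0, -0.028, 0.003], [-0.028, 1.0, -0.001], [-0.003, -0.001, -1.0]]
ft_force: [0.5, -0.6, -3.0]
grip_width: 0.649
xyz [-0.13  5.39  2.86] rot [-0.02  0.02 -8.13] now [0.4692 0.0607 0.1999] yaw -178.4 q6 -1.55 grip 0.649 F [ 0.5 -0.6 -3. ] t 14.07
```

View pics/p8.png

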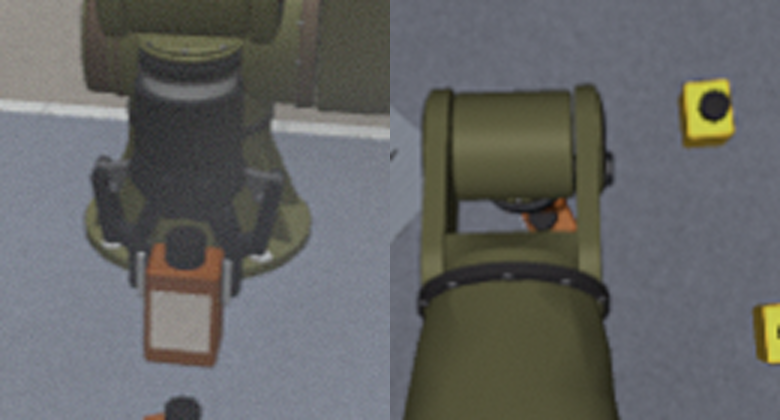

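The label (centre about scene (340,167)) faces the camera, so c's label points along tool -x, as I assumed. Now to the reading point.

```bash
python3 - <<'E'
from h import *
c=viewer.capture("scene"); print(proj(c,[[.492,.0607,.196],[.492,.0607,.155],[.492,.0607,.237]]))
E
python3 -m inch '[{"xyz":[0,0.4,0],"rotation":[0,0,-1],"gripper":1},{"xyz":[0,0.9,0],"rotation":[0,0,-2],"gripper":1},{"xyz":[0,1.5,0],"rotation":[0,0,-3],"gripper":1},{"xyz":[0,2.1,0],"rotation":[0,0,-4],"gripper":1},{"xyz":[-0.1,2.7,0],"rotation":[0,0,-5],"gripper":1},{"xyz":[-0.1,3.3,0],"rotation":[0,0,-6],"gripper":1},{"xyz":[-0.1,3.9,0.3],"rotation":[0,0,-7],"gripper":1},{"xyz":[-0.13,4.5,0.6],"rotation":[0,0,-8],"gripper":1},{"xyz":[-0.13,4.9,1],"rotation":[0,0,-8.13],"gripper":1},{"xyz":[-0.13,5.2,1.5],"rotation":[0,0,-8.13],"gripper":1},{"xyz":[-0.13,5.39,2],"rotation":[0,0,-8.13],"gripper":1},{"xyz":[-0.13,5.39,2.2],"rotation":[0,0,-8.13],"gripper":1}]'
python3 to.py 0.469 0.2223 0.114 230.35
```

```text
[[339.2801301  166.71875478]
 [339.03096497 181.88544603]
 [339.5418238  150.82468518]]
t: 15.22
ee_pos: [0.4691, 0.2214, 0.1313]
tcp_rot: [[-0.648, -0.762, -0.0], [-0.762, 0.648, -0.002], [0.002, -0.001, -1.0]]
ft_force: [0.4, -0.9, -3.1]
grip_width: 0.651
xyz [-0.02  0.02  0.58] rot [-0.01 -0.02 -0.12] now [0.4691 0.2214 0.1313] yaw -130.4 q6 -2.06 grip 0.651 F [ 0.4 -0.9 -3.1] t 15.22
```

```bash
python3 -m inch '[{"xyz":[-0.02,0.02,0.3],"rotation":[0,0,-0.1],"gripper":1},{"xyz":[-0.02,0.02,0.58],"rotation":[0,0,-0.1],"gripper":1},{"xyz":[-0.02,0.02,0.58],"rotation":[0,0,-0.1],"gripper":1},{"xyz":[-0.02,0.02,0.58],"rotation":[0,0,-0.1],"gripper":1},{"xyz":[-0.02,0.02,0.58],"rotation":[0,0,-0.1],"gripper":1},{"xyz":[-0.02,0.02,0.58],"rotation":[0,0,-0.1],"gripper":1}]'
python3 - <<'E'
from h import *
a=cap("scene","scene9");b=cap("top","top9")
def cr(im,x,y): return cv2.resize(im[y:y+140,x:x+130],None,fx=3,fy=3,interpolation=cv2.INTER_CUBIC)
cv2.imwrite("pics/p9.png",np.hstack([cr(a["image"],340,130),cr(b["image"],180,140)]))
E
python3 -m inch '[{"xyz":[0,0,0],"rotation":[0,0,0],"gripper":1},{"xyz":[0,0,0],"rotation":[0,0,0],"gripper":1},{"xyz":[0,0,0],"rotation":[0,0,0],"gripper":1},{"xyz":[0,0,0],"rotation":[0,0,0],"gripper":1},{"xyz":[0,0,0],"rotation":[0,0,0],"gripper":1},{"xyz":[0,0,0],"rotation":[0,0,0],"gripper":1},{"xyz":[0,0,0],"rotation":[0,0,0],"gripper":1},{"xyz":[0,0,0],"rotation":[0,0,0],"gripper":1},{"xyz":[0,0,0],"rotation":[0,0,0],"gripper":1},{"xyz":[0,0,0],"rotation":[0,0,0],"gripper":1},{"xyz":[0,0,0],"rotation":[0,0,0],"gripper":1},{"xyz":[0,0,0],"rotation":[0,0,0],"gripper":1}]'; python3 to.py 0.469 0.2223 0.114 230.35
```

```text
t: 15.72
ee_pos: [0.4694, 0.2221, 0.1146]
tcp_rot: [[-0.64, -0.768, 0.001], [-0.768, 0.64, -0.002], [0.001, -0.002, -1.0]]
ft_force: [-0.6, 0.4, -2.7]
grip_width: 0.649
t: 16.82
ee_pos: [0.4693, 0.2222, 0.1145]
tcp_rot: [[-0.64, -0.768, 0.001], [-0.768, 0.64, -0.002], [0.001, -0.002, -1.0]]
ft_force: [-0.5, 0.8, -3.4]
grip_width: 0.654
xyz [0.   0.01 0.02] rot [-0.02 -0.01 -0.02] now [0.4693 0.2222 0.1145] yaw -129.8 q6 -2.07 grip 0.654 F [-0.5  0.8 -3.4] t 16.82
```

View pics/p9.png

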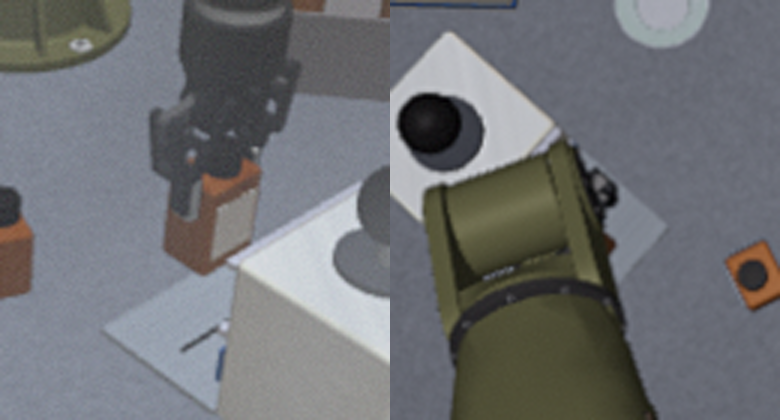

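The label faces the window, with its face over the line: label at about crop (233,225). Now I turn c round in place.

```bash
python3 -m inch '[{"xyz":[0,0,0],"rotation":[0,0,0.5],"gripper":1},{"xyz":[0,0,0],"rotation":[0,0,1.3],"gripper":1},{"xyz":[0,0,0],"rotation":[0,0,2.3],"gripper":1},{"xyz":[0,0,0],"rotation":[0,0,3.4],"gripper":1},{"xyz":[0,0,0],"rotation":[0,0,4.5],"gripper":1},{"xyz":[0,0,0],"rotation":[0,0,5.6],"gripper":1},{"xyz":[0,0,0],"rotation":[0,0,6.7],"gripper":1},{"xyz":[0,0,0],"rotation":[0,0,7.8],"gripper":1},{"xyz":[0,0,0],"rotation":[0,0,8.9],"gripper":1},{"xyz":[0,0,0],"rotation":[0,0,10],"gripper":1},{"xyz":[0,0,0],"rotation":[0,0,11],"gripper":1},{"xyz":[0,0,0],"rotation":[0,0,12],"gripper":1}]'
python3 -m inch '[{"xyz":[0,0,0],"rotation":[0,0,1],"gripper":1},{"xyz":[0,0,0],"rotation":[0,0,2],"gripper":1},{"xyz":[0,0,0],"rotation":[0,0,3],"gripper":1},{"xyz":[0,0,0],"rotation":[0,0,4],"gripper":1},{"xyz":[0,0,0],"rotation":[0,0,5],"gripper":1},{"xyz":[0,0,0],"rotation":[0,0,6],"gripper":1},{"xyz":[0,0,0],"rotation":[0,0,7],"gripper":1},{"xyz":[0,0,0],"rotation":[0,0,8],"gripper":1},{"xyz":[0,0,0],"rotation":[0,0,9],"gripper":1},{"xyz":[0,0,0],"rotation":[0,0,10],"gripper":1},{"xyz":[0,0,0],"rotation":[0,0,11],"gripper":1},{"xyz":[0,0,0],"rotation":[0,0,12],"gripper":1}]'
python3 to.py 0.469 0.2223 0.114 50.35
```

```text
t: 17.82
ee_pos: [0.4693, 0.2222, 0.1144]
tcp_rot: [[-0.927, 0.376, 0.001], [0.376, 0.927, -0.002], [-0.001, -0.001, -1.0]]
ft_force: [-1.2, -0.4, -3.5]
grip_width: 0.65
t: 18.82
ee_pos: [0.4693, 0.2222, 0.1144]
tcp_rot: [[0.077, 0.997, 0.001], [0.997, -0.077, -0.002], [-0.002, 0.001, -1.0]]
ft_force: [-0.3, -0.7, -2.5]
grip_width: 0.651
xyz [ 0.   -0.01  0.01] rot [0.01 0.01 5.88] now [0.4693 0.2222 0.1144] yaw 85.6 q6 0.45 grip 0.651 F [-0.3 -0.7 -2.5] t 18.82
```

```bash
python3 -m inch '[{"xyz":[0,0,0],"rotation":[0,0,1],"gripper":1},{"xyz":[0,0,0],"rotation":[0,0,2],"gripper":1},{"xyz":[0,0,0],"rotation":[0,0,3],"gripper":1},{"xyz":[0,0,0],"rotation":[0,0,4],"gripper":1},{"xyz":[0,0,0],"rotation":[0,0,5],"gripper":1},{"xyz":[0,0,0],"rotation":[0,0,5.9],"gripper":1},{"xyz":[0,0,0],"rotation":[0,0,5.9],"gripper":1},{"xyz":[0,0,0],"rotation":[0,0,5.9],"gripper":1},{"xyz":[0,0,0],"rotation":[0,0,5.9],"gripper":1},{"xyz":[0,0,0],"rotation":[0,0,5.9],"gripper":1},{"xyz":[0,0,0],"rotation":[0,0,5.9],"gripper":1},{"xyz":[0,0,0],"rotation":[0,0,5.9],"gripper":1}]'
python3 to.py 0.469 0.2223 0.114 50.35
python3 -m inch '[{"xyz":[0,0,0],"rotation":[0,0,0],"gripper":1},{"xyz":[0,0,0],"rotation":[0,0,0],"gripper":1},{"xyz":[0,0,0],"rotation":[0,0,0],"gripper":1},{"xyz":[0,0,0],"rotation":[0,0,0],"gripper":1},{"xyz":[0,0,0],"rotation":[0,0,0],"gripper":1},{"xyz":[0,0,0],"rotation":[0,0,0],"gripper":1},{"xyz":[0,0,0],"rotation":[0,0,0],"gripper":1},{"xyz":[0,0,0],"rotation":[0,0,0],"gripper":1},{"xyz":[0,0,0],"rotation":[0,0,0],"gripper":1},{"xyz":[0,0,0],"rotation":[0,0,0],"gripper":1},{"xyz":[0,0,0],"rotation":[0,0,0],"gripper":1},{"xyz":[0,0,0],"rotation":[0,0,0],"gripper":1}]'
python3 - <<'E'
from h import *
a=cap("scene","scene10");b=cap("top","top10")
def cr(im,x,y): return cv2.resize(im[y:y+140,x:x+130],None,fx=3,fy=3,interpolation=cv2.INTER_CUBIC)
cv2.imwrite("pics/p10.png",np.hstack([cr(a["image"],340,130),cr(b["image"],180,140)]))
E
python3 to.py 0.46 0.10 0.23 50.35
```

```text
t: 19.82
ee_pos: [0.4693, 0.2222, 0.1145]
tcp_rot: [[0.639, 0.769, 0.001], [0.769, -0.639, -0.002], [-0.001, 0.002, -1.0]]
ft_force: [0.7, -0.5, -2.9]
grip_width: 0.647
xyz [-0.   -0.01  0.02] rot [ 0.02  0.01 -0.01] now [0.4693 0.2222 0.1145] yaw 50.3 q6 1.07 grip 0.647 F [ 0.7 -0.5 -2.9] t 19.82
t: 20.82
ee_pos: [0.4693, 0.2222, 0.1144]
tcp_rot: [[0.639, 0.769, 0.001], [0.769, -0.639, -0.002], [-0.001, 0.002, -1.0]]
ft_force: [-1.7, -0.5, -2.8]
grip_width: 0.648
xyz [-3.33  2.37 -3.84] rot [ 0.02  0.01 -0.01] now [0.4693 0.2222 0.1145] yaw 50.3 q6 1.07 grip 0.649 F [ 1.4  0.  -4. ] t 20.92
```

View pics/p10.png

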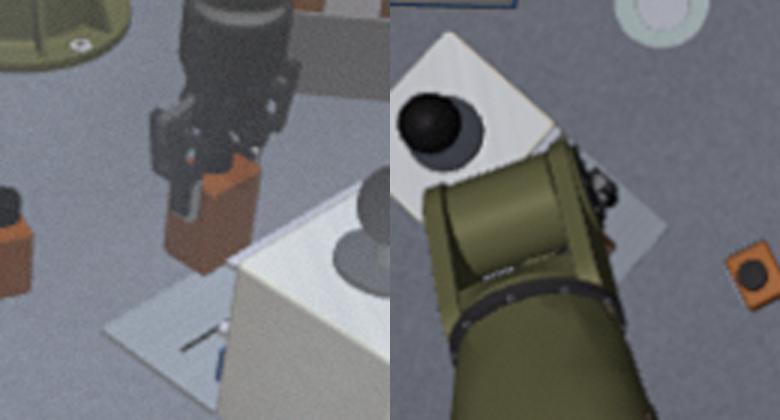

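The plain back now faces the window at the same place. Next I lift c and carry it to the tray.

```bash
python3 -m inch '[{"xyz":[-0.1,0.1,-0.5],"rotation":[0,0,0],"gripper":1},{"xyz":[-0.4,0.3,-1.2],"rotation":[0,0,0],"gripper":1},{"xyz":[-0.8,0.6,-2],"rotation":[0,0,0],"gripper":1},{"xyz":[-1.3,0.9,-2.8],"rotation":[0,0,0],"gripper":1},{"xyz":[-1.9,1.4,-3.4],"rotation":[0,0,0],"gripper":1},{"xyz":[-2.6,1.9,-3.8],"rotation":[0,0,0],"gripper":1},{"xyz":[-3.3,2.4,-3.8],"rotation":[0,0,0],"gripper":1},{"xyz":[-4.1,3.1,-3.8],"rotation":[0,0,0],"gripper":1},{"xyz":[-4.9,3.9,-3.8],"rotation":[0,0,0],"gripper":1},{"xyz":[-5.6,4.7,-3.8],"rotation":[0,0,0],"gripper":1},{"xyz":[-6.2,5.4,-3.8],"rotation":[0,0,0],"gripper":1},{"xyz":[-6.6,6,-3.8],"rotation":[0,0,0],"gripper":1}]'; python3 to.py 0.561 -0.335 0.20 50
```

```text
t: 21.92
ee_pos: [0.4808, -0.0471, 0.2291]
tcp_rot: [[0.64, 0.768, 0.001], [0.768, -0.64, -0.002], [-0.001, 0.002, -1.0]]
ft_force: [0.9, -0.9, -3.3]
grip_width: 0.649
xyz [-5.66  8.19  0.99] rot [0.02 0.01 0.03] now [ 0.4808 -0.0471  0.2291] yaw 50.2 q6 0.52 grip 0.649 F [ 0.9 -0.9 -3.3] t 21.92
```

```bash
python3 -m inch '[{"xyz":[-0.4,0.6,0],"rotation":[0,0,0],"gripper":1},{"xyz":[-1,1.4,0],"rotation":[0,0,0],"gripper":1},{"xyz":[-1.6,2.3,0],"rotation":[0,0,0],"gripper":1},{"xyz":[-2.2,3.2,0],"rotation":[0,0,0],"gripper":1},{"xyz":[-2.8,4.1,0],"rotation":[0,0,0],"gripper":1},{"xyz":[-3.4,5,0],"rotation":[0,0,0],"gripper":1},{"xyz":[-4,5.8,0],"rotation":[0,0,0],"gripper":1},{"xyz":[-4.6,6.6,0.2],"rotation":[0,0,0],"gripper":1},{"xyz":[-5.1,7.3,0.4],"rotation":[0,0,0],"gripper":1},{"xyz":[-5.5,7.9,0.7],"rotation":[0,0,0],"gripper":1},{"xyz":[-5.66,8.19,1],"rotation":[0,0,0],"gripper":1},{"xyz":[-5.66,8.19,1],"rotation":[0,0,0],"gripper":1}]'; python3 to.py 0.561 -0.335 0.050 50
```

```text
t: 22.92
ee_pos: [0.5604, -0.336, 0.1969]
tcp_rot: [[0.641, 0.767, -0.002], [0.767, -0.641, -0.0], [-0.001, -0.002, -1.0]]
ft_force: [-0.2, 0.9, -3.8]
grip_width: 0.652
xyz [0.05 0.   4.9 ] rot [-0.01  0.01  0.02] now [ 0.5604 -0.336   0.1969] yaw 50.1 q6 0.1 grip 0.652 F [-0.2  0.9 -3.8] t 22.92
```

```bash
python3 -m inch '[{"xyz":[0,0,0.4],"rotation":[0,0,0],"gripper":1},{"xyz":[0,0,0.9],"rotation":[0,0,0],"gripper":1},{"xyz":[0,0,1.5],"rotation":[0,0,0],"gripper":1},{"xyz":[0,0,2.1],"rotation":[0,0,0],"gripper":1},{"xyz":[0,0,2.7],"rotation":[0,0,0],"gripper":1},{"xyz":[0,0,3.3],"rotation":[0,0,0],"gripper":1},{"xyz":[0,0,3.8],"rotation":[0,0,0],"gripper":1},{"xyz":[0,0,4.2],"rotation":[0,0,0],"gripper":1},{"xyz":[0,0,4.5],"rotation":[0,0,0],"gripper":1},{"xyz":[0,0,4.7],"rotation":[0,0,0],"gripper":1},{"xyz":[0,0,4.8],"rotation":[0,0,0],"gripper":1},{"xyz":[0,0,4.8],"rotation":[0,0,0],"gripper":1}]'; python3 -m inch '[{"xyz":[0,0,0.05],"rotation":[0,0,0],"gripper":1},{"xyz":[0,0,0.1],"rotation":[0,0,0],"gripper":1},{"xyz":[0,0,0.12],"rotation":[0,0,0],"gripper":1},{"xyz":[0,0,0.12],"rotation":[0,0,0],"gripper":1}]'
```

```text
t: 23.92
ee_pos: [0.5601, -0.3358, 0.0527]
tcp_rot: [[0.641, 0.767, -0.002], [0.767, -0.641, -0.0], [-0.001, -0.002, -1.0]]
ft_force: [-0.0, -0.3, -3.1]
grip_width: 0.646
t: 24.25
ee_pos: [0.5604, -0.3361, 0.0503]
tcp_rot: [[0.641, 0.767, -0.001], [0.767, -0.641, -0.001], [-0.001, -0.0, -1.0]]
ft_force: [-2.9, 2.2, 4.8]
grip_width: 0.65
```

On the floor (the force has reversed). I release and rise.

```bash
python3 -m inch '[{"xyz":[0,0,0],"rotation":[0,0,0],"gripper":-0.5},{"xyz":[0,0,0],"rotation":[0,0,0],"gripper":-1},{"xyz":[0,0,0],"rotation":[0,0,0],"gripper":-1},{"xyz":[0,0,0],"rotation":[0,0,0],"gripper":-1},{"xyz":[0,0,-0.3],"rotation":[0,0,0],"gripper":-1},{"xyz":[0,0,-0.8],"rotation":[0,0,0],"gripper":-1},{"xyz":[0,0,-1.5],"rotation":[0,0,0],"gripper":-1},{"xyz":[0,0,-2.4],"rotation":[0,0,0],"gripper":-1},{"xyz":[0,0,-3.3],"rotation":[0,0,0],"gripper":-1},{"xyz":[0,0,-4.2],"rotation":[0,0,0],"gripper":-1},{"xyz":[0,0,-5],"rotation":[0,0,0],"gripper":-1},{"xyz":[0,0,-5],"rotation":[0,0,0],"gripper":-1}]'; python3 to.py 0.453 0.054 0.20 118
```

```text
t: 25.25
ee_pos: [0.5618, -0.3367, 0.2068]
tcp_rot: [[0.641, 0.767, 0.006], [0.767, -0.641, -0.005], [-0.0, 0.008, -1.0]]
ft_force: [0.5, -0.4, 0.3]
grip_width: 0.997
xyz [  7.67 -11.14   0.13] rot [  0.07   0.05 -11.31] now [ 0.5618 -0.3367  0.2068] yaw 50.1 q6 0.1 grip 0.997 F [ 0.5 -0.4  0.3] t 25.25
```

Moving toward d, then checking c in the tray and whether d still stands where it was.

```bash
python3 -m inch '[{"xyz":[0.4,-0.6,-0.5],"rotation":[0,0,-0.6],"gripper":-1},{"xyz":[1,-1.5,-0.5],"rotation":[0,0,-1.5],"gripper":-1},{"xyz":[1.7,-2.5,-0.5],"rotation":[0,0,-2.5],"gripper":-1},{"xyz":[2.4,-3.5,-0.5],"rotation":[0,0,-3.5],"gripper":-1},{"xyz":[3.1,-4.5,-0.5],"rotation":[0,0,-4.5],"gripper":-1},{"xyz":[3.8,-5.5,-0.5],"rotation":[0,0,-5.5],"gripper":-1},{"xyz":[4.5,-6.5,-0.5],"rotation":[0,0,-6.5],"gripper":-1},{"xyz":[5,-7.2,-0.5],"rotation":[0,0,-7.5],"gripper":-1},{"xyz":[5.4,-7.7,-0.5],"rotation":[0,0,-8.5],"gripper":-1},{"xyz":[5.5,-7.9,-0.5],"rotation":[0,0,-9.5],"gripper":-1},{"xyz":[5.5,-7.9,-0.5],"rotation":[0,0,-10.5],"gripper":-1},{"xyz":[5.5,-7.9,-0.5],"rotation":[0,0,-11.3],"gripper":-1}]'
python3 - <<'E'
from h import *
a=cap("scene","scene11");b=cap("top","top11")
def cr(im,x,y): return cv2.resize(im[y:y+140,x:x+130],None,fx=3,fy=3,interpolation=cv2.INTER_CUBIC)
cv2.imwrite("pics/p11.png",np.vstack([np.hstack([cr(a["image"],130,150),cr(b["image"],385,150)])[:300],np.hstack([cr(a["image"],250,150),cr(b["image"],250,170)])[:300]]))
E
python3 to.py 0.453 0.054 0.16 118
```

```text
t: 26.25
ee_pos: [0.4856, -0.0575, 0.2203]
tcp_rot: [[-0.474, 0.881, 0.007], [0.881, 0.474, -0.006], [-0.008, 0.003, -1.0]]
ft_force: [-0.5, -0.6, 0.0]
grip_width: 0.996
xyz [3.82 0.79 1.98] rot [0.03 0.08 0.  ] now [ 0.4857 -0.0579  0.2202] yaw 118.0 q6 -0.68 grip 0.998 F [ 0.4 -0.3 -0.3] t 26.35
```

View pics/p11.png

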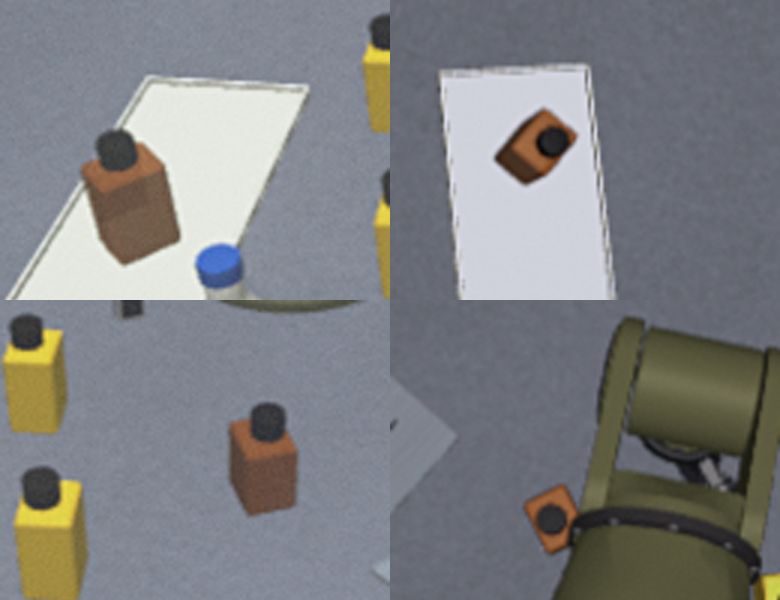

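c stands upright in the tray. But d has been knocked: its cap went from scene (341,195) to (339,187) and from top (301,232) to (304,243). I measure it again.

```bash
python3 - <<'E'
from h import *
s=cap("scene");t=cap("top");print(tri(s,(250+267/3,150+108/3),t,(250+161/3,170+218/3)))
im=cv2.resize(t["image"],None,fx=4,fy=4,interpolation=cv2.INTER_CUBIC);hsv=cv2.cvtColor(im,cv2.COLOR_BGR2HSV)
for nm,(cx,cy),h in(("d",(304,243),.065),):
    x0,y0=4*(cx-17),4*(cy-20);w=hsv[y0:y0+160,x0:x0+136]
    top=((w[...,0]<18)&(w[...,1]>100)&(w[...,2]>122)).astype(np.uint8)
    capm=((w[...,2]<70)).astype(np.uint8); capm[:,100:]=0
    capm=cv2.morphologyEx(capm,cv2.MORPH_OPEN,np.ones((13,13)))
    k=max(cv2.findContours(capm,0,2)[0],key=cv2.contourArea)
    (ux,uy),rad=cv2.minEnclosingCircle(k)
    top=cv2.morphologyEx(top,cv2.MORPH_OPEN,np.ones((3,3)))
    rr=cv2.minAreaRect((np.argwhere(top)[:,::-1]).astype(np.float32))
    f=lambda p:((np.array(p)+[x0,y0]+.5)/4-.5)
    B=onz(t,f(cv2.boxPoints(rr)),h);C=onz(t,f([(ux,uy)]),h+.018)[0]
    e=np.diff(B[:,:2],axis=0);print(nm,"body",B.mean(0).round(4),"edges",np.linalg.norm(e,axis=1).round(4),np.degrees(np.arctan2(e[:,1],e[:,0])).round(1),"cap",C.round(4),rad/4,"off",(C-B.mean(0))[:2].round(4))
E
python3 to.py 0.425 0.048 0.16 118
```

```text
(array([0.41796991, 0.04763638, 0.09020876]), np.float64(0.002923182057912901))
d body [0.4204 0.0441 0.065 ] edges [0.0416 0.0506 0.0414] [ -61.9 -151.8  117.9] cap [0.4179 0.0473 0.083 ] 4.849910259246826 off [-0.0025  0.0032]
xyz [ 4.09 -0.15  1.97] rot [ 0.03  0.07 -0.05] now [ 0.4857 -0.0581  0.22  ] yaw 117.7 q6 -0.67 grip 1.0 F [ 0.2 -0.  -0.2] t 26.45
```

```bash
python3 -m inch '[{"xyz":[0.4,0,0.1],"rotation":[0,0.05,0],"gripper":-1},{"xyz":[1,-0.1,0.2],"rotation":[0,0.07,0],"gripper":-1},{"xyz":[1.7,-0.2,0.5],"rotation":[0,0.07,0],"gripper":-1},{"xyz":[2.4,-0.3,0.8],"rotation":[0,0.07,0],"gripper":-1},{"xyz":[3.1,-0.34,1.2],"rotation":[0,0.07,0],"gripper":-1},{"xyz":[3.7,-0.34,1.6],"rotation":[0,0.07,0],"gripper":-1},{"xyz":[4.05,-0.34,1.97],"rotation":[0,0.07,0],"gripper":-1},{"xyz":[4.05,-0.34,1.97],"rotation":[0,0.07,0],"gripper":-1},{"xyz":[4.05,-0.34,1.97],"rotation":[0,0.07,0],"gripper":-1}]';python3 to.py 0.4204 0.0443 0.028 118
```

```text
t: 27.2
ee_pos: [0.4201, 0.0447, 0.1599]
tcp_rot: [[-0.465, 0.885, 0.002], [0.885, 0.465, 0.001], [-0.0, 0.002, -1.0]]
ft_force: [0.1, 0.3, 0.0]
grip_width: 1.001
xyz [-0.02 -0.01  4.4 ] rot [ 0.02  0.   -0.05] now [0.4201 0.0447 0.1599] yaw 117.7 q6 -0.47 grip 1.001 F [0.1 0.3 0. ] t 27.2
```

```bash
python3 -m inch '[{"xyz":[0,0,0.4],"rotation":[0,0,0],"gripper":-1},{"xyz":[0,0,0.8],"rotation":[0,0,0],"gripper":-1},{"xyz":[0,0,1.2],"rotation":[0,0,0],"gripper":-1},{"xyz":[0,0,1.6],"rotation":[0,0,0],"gripper":-1},{"xyz":[0,0,2],"rotation":[0,0,0],"gripper":-1},{"xyz":[0,0,2.4],"rotation":[0,0,0],"gripper":-1},{"xyz":[0,0,2.8],"rotation":[0,0,0],"gripper":-1},{"xyz":[0,0,3.2],"rotation":[0,0,0],"gripper":-1},{"xyz":[0,0,3.6],"rotation":[0,0,0],"gripper":-1},{"xyz":[0,0,4],"rotation":[0,0,0],"gripper":-1},{"xyz":[0,0,4.4],"rotation":[0,0,0],"gripper":-1},{"xyz":[0,0,4.4],"rotation":[0,0,0],"gripper":-1}]' 40; python3 -m inch '[{"xyz":[0,0,0],"rotation":[0,0,0],"gripper":0},{"xyz":[0,0,0],"rotation":[0,0,0],"gripper":0.5},{"xyz":[0,0,0],"rotation":[0,0,0],"gripper":1},{"xyz":[0,0,0],"rotation":[0,0,0],"gripper":1},{"xyz":[0,0,0],"rotation":[0,0,0],"gripper":1},{"xyz":[0,0,0],"rotation":[0,0,0],"gripper":1},{"xyz":[0,0,0],"rotation":[0,0,0],"gripper":1},{"xyz":[0,0,0],"rotation":[0,0,0],"gripper":1},{"xyz":[0,0,-0.2],"rotation":[0,0,0],"gripper":1},{"xyz":[0,0,-0.4],"rotation":[0,0,0],"gripper":1},{"xyz":[0,0,-0.6],"rotation":[0,0,0],"gripper":1}]' 40;python3 to.py 0.469 0.2223 0.17 50.35
```

```text
t: 28.2
ee_pos: [0.4201, 0.0443, 0.0268]
tcp_rot: [[-0.463, 0.886, 0.0], [0.886, 0.463, 0.001], [0.001, 0.001, -1.0]]
ft_force: [-0.3, -0.3, -0.3]
grip_width: 1.002
t: 29.12
ee_pos: [0.4201, 0.0443, 0.0456]
tcp_rot: [[-0.463, 0.886, 0.0], [0.886, 0.463, 0.001], [0.001, 0.001, -1.0]]
ft_force: [0.4, -0.1, -2.7]
grip_width: 0.646
xyz [ 4.51  4.2  -4.14] rot [ 0.000e+00 -1.000e-02  1.121e+01] now [0.4201 0.0443 0.0456] yaw 117.6 q6 -0.46 grip 0.646 F [ 0.4 -0.1 -2.7] t 29.12
```

```bash
python3 -m inch '[{"xyz":[0,0,-0.6],"rotation":[0,0,0],"gripper":1},{"xyz":[0,0,-1.4],"rotation":[0,0,0.5],"gripper":1},{"xyz":[0.3,0.3,-2.2],"rotation":[0,0,1.5],"gripper":1},{"xyz":[0.8,0.7,-3],"rotation":[0,0,2.5],"gripper":1},{"xyz":[1.4,1.3,-3.7],"rotation":[0,0,3.5],"gripper":1},{"xyz":[2,1.9,-4.1],"rotation":[0,0,4.5],"gripper":1},{"xyz":[2.6,2.5,-4.1],"rotation":[0,0,5.5],"gripper":1},{"xyz":[3.2,3,-4.1],"rotation":[0,0,6.5],"gripper":1},{"xyz":[3.7,3.5,-4.1],"rotation":[0,0,7.5],"gripper":1},{"xyz":[4.1,3.8,-4.1],"rotation":[0,0,8.5],"gripper":1},{"xyz":[4.4,4.1,-4.1],"rotation":[0,0,9.5],"gripper":1},{"xyz":[4.5,4.2,-4.1],"rotation":[0,0,10.5],"gripper":1}]';python3 to.py 0.469 0.2223 0.1045 50.35
```

```text
t: 30.12
ee_pos: [0.4692, 0.2237, 0.1693]
tcp_rot: [[0.582, 0.813, 0.0], [0.813, -0.582, 0.001], [0.001, -0.0, -1.0]]
ft_force: [0.2, -0.2, -1.8]
grip_width: 0.649
xyz [-0.04  0.02  2.16] rot [-0.   -0.01  0.67] now [0.4692 0.2237 0.1693] yaw 54.4 q6 1.0 grip 0.649 F [ 0.2 -0.2 -1.8] t 30.12
```

```bash
python3 -m inch '[{"xyz":[-0.04,0.02,0.4],"rotation":[0,0,0.4],"gripper":1},{"xyz":[-0.04,0.02,0.9],"rotation":[0,0,0.67],"gripper":1},{"xyz":[-0.04,0.02,1.4],"rotation":[0,0,0.67],"gripper":1},{"xyz":[-0.04,0.02,1.8],"rotation":[0,0,0.67],"gripper":1},{"xyz":[-0.04,0.02,2.1],"rotation":[0,0,0.67],"gripper":1},{"xyz":[-0.04,0.02,2.16],"rotation":[0,0,0.67],"gripper":1},{"xyz":[-0.04,0.02,2.16],"rotation":[0,0,0.67],"gripper":1},{"xyz":[-0.04,0.02,2.16],"rotation":[0,0,0.67],"gripper":1},{"xyz":[-0.04,0.02,2.16],"rotation":[0,0,0.67],"gripper":1},{"xyz":[-0.04,0.02,2.16],"rotation":[0,0,0.67],"gripper":1}]'
python3 - <<'E'
from h import *
a=cap("scene","scene12");b=cap("top","top12")
def cr(im,x,y): return cv2.resize(im[y:y+140,x:x+130],None,fx=3,fy=3,interpolation=cv2.INTER_CUBIC)
cv2.imwrite("pics/p12.png",np.hstack([cr(a["image"],340,130),cr(b["image"],180,140)]))
E
python3 -m inch '[{"xyz":[0,0,0],"rotation":[0,0,0],"gripper":1},{"xyz":[0,0,0],"rotation":[0,0,0],"gripper":1},{"xyz":[0,0,0],"rotation":[0,0,0],"gripper":1},{"xyz":[0,0,0],"rotation":[0,0,0],"gripper":1},{"xyz":[0,0,0],"rotation":[0,0,0],"gripper":1},{"xyz":[0,0,0],"rotation":[0,0,0],"gripper":1},{"xyz":[0,0,0],"rotation":[0,0,0],"gripper":1},{"xyz":[0,0,0],"rotation":[0,0,0],"gripper":1},{"xyz":[0,0,0],"rotation":[0,0,0],"gripper":1},{"xyz":[0,0,0],"rotation":[0,0,0],"gripper":1},{"xyz":[0,0,0],"rotation":[0,0,0],"gripper":1},{"xyz":[0,0,0],"rotation":[0,0,0],"gripper":1}]'; python3 to.py 0.469 0.2223 0.1045 50.35
```

```text
t: 30.95
ee_pos: [0.4692, 0.2226, 0.1052]
tcp_rot: [[0.638, 0.77, 0.001], [0.77, -0.638, 0.002], [0.002, -0.0, -1.0]]
ft_force: [0.1, -0.1, -3.0]
grip_width: 0.649
t: 32.05
ee_pos: [0.4691, 0.2225, 0.1049]
tcp_rot: [[0.638, 0.77, 0.001], [0.77, -0.638, 0.002], [0.002, -0.0, -1.0]]
ft_force: [-0.2, 0.2, -2.3]
grip_width: 0.649
xyz [-0.01  0.    0.01] rot [-0.   -0.02  0.  ] now [0.4691 0.2225 0.1049] yaw 50.4 q6 1.06 grip 0.649 F [-0.2  0.2 -2.3] t 32.05
```

View pics/p12.png

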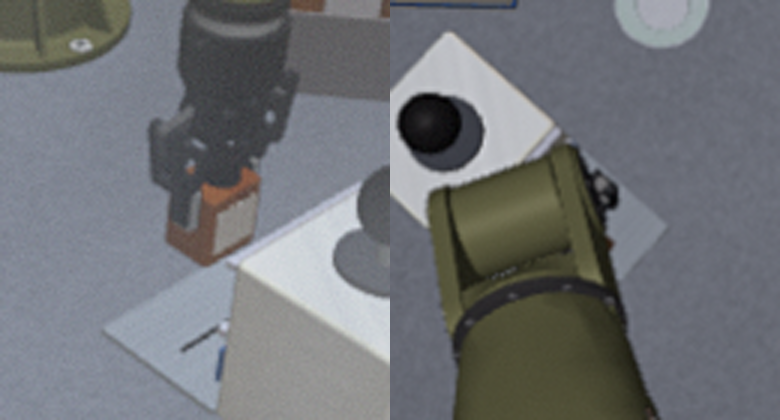

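The label of d (crop (235,222)) faces the window and has been held still for over a second. Now I turn it round, with negative tool z because the wrist range requires it.

```bash
python3 -m inch '[{"xyz":[0,0,0],"rotation":[0,0,-0.5],"gripper":1},{"xyz":[0,0,0],"rotation":[0,0,-1.3],"gripper":1},{"xyz":[0,0,0],"rotation":[0,0,-2.3],"gripper":1},{"xyz":[0,0,0],"rotation":[0,0,-3.4],"gripper":1},{"xyz":[0,0,0],"rotation":[0,0,-4.5],"gripper":1},{"xyz":[0,0,0],"rotation":[0,0,-5.6],"gripper":1},{"xyz":[0,0,0],"rotation":[0,0,-6.7],"gripper":1},{"xyz":[0,0,0],"rotation":[0,0,-7.8],"gripper":1},{"xyz":[0,0,0],"rotation":[0,0,-8.9],"gripper":1},{"xyz":[0,0,0],"rotation":[0,0,-10],"gripper":1},{"xyz":[0,0,0],"rotation":[0,0,-11],"gripper":1},{"xyz":[0,0,0],"rotation":[0,0,-12],"gripper":1}]'
python3 -m inch '[{"xyz":[0,0,0],"rotation":[0,0,-1],"gripper":1},{"xyz":[0,0,0],"rotation":[0,0,-2],"gripper":1},{"xyz":[0,0,0],"rotation":[0,0,-3],"gripper":1},{"xyz":[0,0,0],"rotation":[0,0,-4],"gripper":1},{"xyz":[0,0,0],"rotation":[0,0,-5],"gripper":1},{"xyz":[0,0,0],"rotation":[0,0,-6],"gripper":1},{"xyz":[0,0,0],"rotation":[0,0,-7],"gripper":1},{"xyz":[0,0,0],"rotation":[0,0,-8],"gripper":1},{"xyz":[0,0,0],"rotation":[0,0,-9],"gripper":1},{"xyz":[0,0,0],"rotation":[0,0,-10],"gripper":1},{"xyz":[0,0,0],"rotation":[0,0,-11],"gripper":1},{"xyz":[0,0,0],"rotation":[0,0,-12],"gripper":1}]'
python3 to.py 0.469 0.2223 0.1045 230.35
```

```text
t: 33.05
ee_pos: [0.4691, 0.2225, 0.1049]
tcp_rot: [[-0.54, 0.842, 0.001], [0.842, 0.54, 0.002], [0.001, 0.002, -1.0]]
ft_force: [0.6, 0.1, -1.2]
grip_width: 0.648
t: 34.05
ee_pos: [0.4692, 0.2225, 0.1049]
tcp_rot: [[-0.966, -0.258, 0.001], [-0.258, 0.966, 0.002], [-0.001, 0.001, -1.0]]
ft_force: [-0.6, -0.7, -2.3]
grip_width: 0.653
xyz [ 0.01 -0.01  0.01] rot [ 0.01  0.02 -5.9 ] now [0.4692 0.2225 0.1049] yaw -165.0 q6 -1.46 grip 0.653 F [-0.6 -0.7 -2.3] t 34.05
```

```bash
python3 -m inch '[{"xyz":[0,0,0],"rotation":[0,0,-1],"gripper":1},{"xyz":[0,0,0],"rotation":[0,0,-2],"gripper":1},{"xyz":[0,0,0],"rotation":[0,0,-3],"gripper":1},{"xyz":[0,0,0],"rotation":[0,0,-4],"gripper":1},{"xyz":[0,0,0],"rotation":[0,0,-5],"gripper":1},{"xyz":[0,0,0],"rotation":[0,0,-5.9],"gripper":1},{"xyz":[0,0,0],"rotation":[0,0,-5.9],"gripper":1},{"xyz":[0,0,0],"rotation":[0,0,-5.9],"gripper":1},{"xyz":[0,0,0],"rotation":[0,0,-5.9],"gripper":1},{"xyz":[0,0,0],"rotation":[0,0,-5.9],"gripper":1},{"xyz":[0,0,0],"rotation":[0,0,-5.9],"gripper":1},{"xyz":[0,0,0],"rotation":[0,0,-5.9],"gripper":1}]'
python3 -m inch '[{"xyz":[0,0,0],"rotation":[0,0,0],"gripper":1},{"xyz":[0,0,0],"rotation":[0,0,0],"gripper":1},{"xyz":[0,0,0],"rotation":[0,0,0],"gripper":1},{"xyz":[0,0,0],"rotation":[0,0,0],"gripper":1},{"xyz":[0,0,0],"rotation":[0,0,0],"gripper":1},{"xyz":[0,0,0],"rotation":[0,0,0],"gripper":1},{"xyz":[0,0,0],"rotation":[0,0,0],"gripper":1},{"xyz":[0,0,0],"rotation":[0,0,0],"gripper":1},{"xyz":[0,0,0],"rotation":[0,0,0],"gripper":1},{"xyz":[0,0,0],"rotation":[0,0,0],"gripper":1},{"xyz":[0,0,0],"rotation":[0,0,0],"gripper":1},{"xyz":[0,0,0],"rotation":[0,0,0],"gripper":1}]'
python3 -c "
from h import *
cap('scene','scene13')"
python3 to.py 0.421 -0.346 0.2 110
```

```text
t: 35.05
ee_pos: [0.4691, 0.2225, 0.1049]
tcp_rot: [[-0.639, -0.769, 0.001], [-0.769, 0.639, 0.002], [-0.002, 0.0, -1.0]]
ft_force: [0.2, 1.0, -2.0]
grip_width: 0.646
t: 36.05
ee_pos: [0.4691, 0.2225, 0.1049]
tcp_rot: [[-0.639, -0.769, 0.001], [-0.769, 0.639, 0.002], [-0.002, 0.0, -1.0]]
ft_force: [-1.2, 0.5, -1.8]
grip_width: 0.646
xyz [ 15.6  -10.87  -3.2 ] rot [2.000e-02 1.000e-02 2.005e+01] now [0.4691 0.2225 0.1049] yaw -129.7 q6 -2.08 grip 0.654 F [-0.4  0.2 -3.1] t 36.1
```

```bash
python3 -m inch '[{"xyz":[0,0,-0.6],"rotation":[0,0,0.5],"gripper":1},{"xyz":[0.2,-0.1,-1.4],"rotation":[0,0,1],"gripper":1},{"xyz":[0.6,-0.4,-2.2],"rotation":[0,0,2],"gripper":1},{"xyz":[1.2,-0.8,-2.9],"rotation":[0,0,3],"gripper":1},{"xyz":[1.9,-1.3,-3.2],"rotation":[0,0,4],"gripper":1},{"xyz":[2.8,-1.9,-3.2],"rotation":[0,0,5],"gripper":1},{"xyz":[3.7,-2.5,-3.2],"rotation":[0,0,6],"gripper":1},{"xyz":[4.6,-3.1,-3.2],"rotation":[0,0,7],"gripper":1},{"xyz":[5.5,-3.8,-3.2],"rotation":[0,0,8],"gripper":1},{"xyz":[6.3,-4.4,-3.2],"rotation":[0,0,9],"gripper":1},{"xyz":[7,-4.9,-3.2],"rotation":[0,0,10],"gripper":1},{"xyz":[7.5,-5.2,-3.2],"rotation":[0,0,11],"gripper":1}]';python3 to.py 0.421 -0.346 0.18 110
```

```text
t: 37.1
ee_pos: [0.4451, -0.0525, 0.2006]
tcp_rot: [[-0.961, 0.277, 0.001], [0.277, 0.961, 0.001], [-0.001, 0.002, -1.0]]
ft_force: [0.8, -0.3, -2.8]
grip_width: 0.651
xyz [-1.94 -9.62  0.67] rot [0.02 0.   8.99] now [ 0.4451 -0.0525  0.2006] yaw 163.9 q6 -1.49 grip 0.651 F [ 0.8 -0.3 -2.8] t 37.1
```

```bash
python3 -m inch '[{"xyz":[-0.1,-0.7,0],"rotation":[0,0,0.6],"gripper":1},{"xyz":[-0.3,-1.6,0],"rotation":[0,0,1.5],"gripper":1},{"xyz":[-0.5,-2.6,0],"rotation":[0,0,2.5],"gripper":1},{"xyz":[-0.7,-3.6,0],"rotation":[0,0,3.5],"gripper":1},{"xyz":[-0.9,-4.6,0],"rotation":[0,0,4.5],"gripper":1},{"xyz":[-1.1,-5.6,0],"rotation":[0,0,5.5],"gripper":1},{"xyz":[-1.3,-6.6,0],"rotation":[0,0,6.5],"gripper":1},{"xyz":[-1.5,-7.6,0.2],"rotation":[0,0,7.5],"gripper":1},{"xyz":[-1.7,-8.5,0.4],"rotation":[0,0,8.5],"gripper":1},{"xyz":[-1.85,-9.2,0.6],"rotation":[0,0,9],"gripper":1},{"xyz":[-1.94,-9.62,0.67],"rotation":[0,0,9],"gripper":1},{"xyz":[-1.94,-9.62,0.67],"rotation":[0,0,9],"gripper":1}]';python3 to.py 0.421 -0.346 0.033 110
```

```text
t: 38.1
ee_pos: [0.4205, -0.3475, 0.1793]
tcp_rot: [[-0.341, 0.94, 0.0], [0.94, 0.341, 0.002], [0.002, 0.001, -1.0]]
ft_force: [-0.6, 0.3, -2.6]
grip_width: 0.647
xyz [0.03 0.03 4.88] rot [ 0.01 -0.02 -0.01] now [ 0.4205 -0.3475  0.1793] yaw 109.9 q6 -1.11 grip 0.647 F [-0.6  0.3 -2.6] t 38.1
```

```bash
python3 -m inch '[{"xyz":[0,0,0.4],"rotation":[0,0,0],"gripper":1},{"xyz":[0,0,0.9],"rotation":[0,0,0],"gripper":1},{"xyz":[0,0,1.5],"rotation":[0,0,0],"gripper":1},{"xyz":[0,0,2.1],"rotation":[0,0,0],"gripper":1},{"xyz":[0,0,2.7],"rotation":[0,0,0],"gripper":1},{"xyz":[0,0,3.3],"rotation":[0,0,0],"gripper":1},{"xyz":[0,0,3.8],"rotation":[0,0,0],"gripper":1},{"xyz":[0,0,4.2],"rotation":[0,0,0],"gripper":1},{"xyz":[0,0,4.5],"rotation":[0,0,0],"gripper":1},{"xyz":[0,0,4.7],"rotation":[0,0,0],"gripper":1},{"xyz":[0,0,4.8],"rotation":[0,0,0],"gripper":1},{"xyz":[0,0,4.8],"rotation":[0,0,0],"gripper":1}]'; python3 -m inch '[{"xyz":[0,0,0.05],"rotation":[0,0,0],"gripper":1},{"xyz":[0,0,0.1],"rotation":[0,0,0],"gripper":1},{"xyz":[0,0,0.15],"rotation":[0,0,0],"gripper":1},{"xyz":[0,0,0.15],"rotation":[0,0,0],"gripper":1}]'
```

```text
t: 39.1
ee_pos: [0.4207, -0.3471, 0.0352]
tcp_rot: [[-0.341, 0.94, 0.0], [0.94, 0.341, 0.002], [0.002, 0.001, -1.0]]
ft_force: [0.7, 0.1, -2.2]
grip_width: 0.65
t: 39.43
ee_pos: [0.4209, -0.3474, 0.0318]
tcp_rot: [[-0.341, 0.94, 0.001], [0.94, 0.341, 0.001], [0.001, 0.001, -1.0]]
ft_force: [-3.4, 3.5, 9.0]
grip_width: 0.653
```

```bash
python3 -m inch '[{"xyz":[0,0,0],"rotation":[0,0,0],"gripper":-0.5},{"xyz":[0,0,0],"rotation":[0,0,0],"gripper":-1},{"xyz":[0,0,0],"rotation":[0,0,0],"gripper":-1},{"xyz":[0,0,0],"rotation":[0,0,0],"gripper":-1},{"xyz":[0,0,-0.3],"rotation":[0,0,0],"gripper":-1},{"xyz":[0,0,-0.8],"rotation":[0,0,0],"gripper":-1},{"xyz":[0,0,-1.5],"rotation":[0,0,0],"gripper":-1},{"xyz":[0,0,-2.5],"rotation":[0,0,0],"gripper":-1},{"xyz":[0,0,-3.7],"rotation":[0,0,0],"gripper":-1},{"xyz":[0,0,-5],"rotation":[0,0,0],"gripper":-1},{"xyz":[0,0,-6.3],"rotation":[0,0,0],"gripper":-1},{"xyz":[0,0,-7.5],"rotation":[0,0,0],"gripper":-1}]'; python3 to.py 0.5664 0.3409 0.30 62
```

```text
t: 40.43
ee_pos: [0.4204, -0.3474, 0.26]
tcp_rot: [[-0.341, 0.94, 0.002], [0.94, 0.341, 0.0], [-0.0, 0.002, -1.0]]
ft_force: [0.7, 0.3, -0.5]
grip_width: 1.001
xyz [19.9  12.41 -1.32] rot [ 0.02 -0.    7.99] now [ 0.4204 -0.3474  0.26  ] yaw 110.0 q6 -1.11 grip 1.001 F [ 0.7  0.3 -0.5] t 40.43
```

```bash
python3 -m inch '[{"xyz":[0.5,0.3,-0.3],"rotation":[0,0,0.3],"gripper":-1},{"xyz":[1.4,0.9,-0.8],"rotation":[0,0,1],"gripper":-1},{"xyz":[2.5,1.5,-1.3],"rotation":[0,0,1.7],"gripper":-1},{"xyz":[3.6,2.2,-1.3],"rotation":[0,0,2.4],"gripper":-1},{"xyz":[4.7,2.9,-1.3],"rotation":[0,0,3.1],"gripper":-1},{"xyz":[5.8,3.6,-1.3],"rotation":[0,0,3.8],"gripper":-1},{"xyz":[6.9,4.3,-1.3],"rotation":[0,0,4.5],"gripper":-1},{"xyz":[8,5,-1.3],"rotation":[0,0,5.2],"gripper":-1},{"xyz":[9,5.6,-1.3],"rotation":[0,0,5.9],"gripper":-1},{"xyz":[10,6.2,-1.3],"rotation":[0,0,6.6],"gripper":-1},{"xyz":[10.9,6.8,-1.3],"rotation":[0,0,7.3],"gripper":-1},{"xyz":[11.6,7.2,-1.3],"rotation":[0,0,8],"gripper":-1}]'
python3 - <<'E'
from h import *
a=cap("scene","scene14");b=cap("top","top14")
def cr(im,x,y): return cv2.resize(im[y:y+130,x:x+130],None,fx=3,fy=3,interpolation=cv2.INTER_CUBIC)
cv2.imwrite("pics/p14.png",np.hstack([cr(a["image"],130,150),cr(b["image"],380,160)]))
E
python3 to.py 0.5664 0.3409 0.30 50
```

```text
t: 41.43
ee_pos: [0.5045, 0.0559, 0.3]
tcp_rot: [[0.472, 0.882, 0.003], [0.882, -0.472, 0.001], [0.002, 0.002, -1.0]]
ft_force: [0.8, -0.7, -0.2]
grip_width: 0.998
xyz [ 9.35 -2.63  0.  ] rot [ 0.01 -0.02  2.  ] now [0.5045 0.0563 0.2998] yaw 62.0 q6 0.53 grip 1.0 F [-0.4  1.   0.6] t 41.53
```

View pics/p14.png

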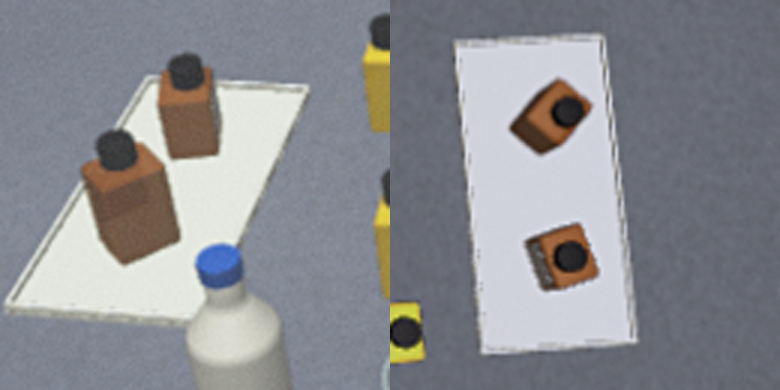

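Both bottles stand upright inside the tray (c at about top crop (560,115), d at (565,257)). Next I shut the shutter.

```bash
python3 -m inch '[{"xyz":[0.9,-0.3,0],"rotation":[0,0,0.3],"gripper":-1},{"xyz":[1.9,-0.5,0],"rotation":[0,0,0.6],"gripper":-1},{"xyz":[3,-0.8,0],"rotation":[0,0,0.9],"gripper":-1},{"xyz":[4.1,-1.1,0],"rotation":[0,0,1.2],"gripper":-1},{"xyz":[5.2,-1.4,0],"rotation":[0,0,1.5],"gripper":-1},{"xyz":[6.3,-1.8,0],"rotation":[0,0,2],"gripper":-1},{"xyz":[7.4,-2.1,0],"rotation":[0,0,2],"gripper":-1},{"xyz":[8.3,-2.3,0],"rotation":[0,0,2],"gripper":-1},{"xyz":[9,-2.5,0],"rotation":[0,0,2],"gripper":-1},{"xyz":[9.35,-2.63,0],"rotation":[0,0,2],"gripper":-1},{"xyz":[9.35,-2.63,0],"rotation":[0,0,2],"gripper":-1},{"xyz":[9.35,-2.63,0],"rotation":[0,0,2],"gripper":-1}]'
python3 to.py 0.5664 0.3409 0.173 50
```

```text
t: 42.53
ee_pos: [0.5666, 0.3403, 0.3002]
tcp_rot: [[0.642, 0.767, 0.002], [0.767, -0.642, 0.0], [0.002, 0.001, -1.0]]
ft_force: [0.3, -0.3, 0.3]
grip_width: 1.004
xyz [ 0.   -0.02  4.24] rot [ 0.01 -0.02  0.01] now [0.5666 0.3403 0.3002] yaw 50.0 q6 1.18 grip 1.004 F [ 0.3 -0.3  0.3] t 42.53
```

```bash
python3 -m inch '[{"xyz":[0,0,0.4],"rotation":[0,0,0],"gripper":-1},{"xyz":[0,0,0.8],"rotation":[0,0,0],"gripper":-1},{"xyz":[0,0,1.2],"rotation":[0,0,0],"gripper":-1},{"xyz":[0,0,1.6],"rotation":[0,0,0],"gripper":-1},{"xyz":[0,0,2],"rotation":[0,0,0],"gripper":-1},{"xyz":[0,0,2.4],"rotation":[0,0,0],"gripper":-1},{"xyz":[0,0,2.8],"rotation":[0,0,0],"gripper":-1},{"xyz":[0,0,3.2],"rotation":[0,0,0],"gripper":-1},{"xyz":[0,0,3.6],"rotation":[0,0,0],"gripper":-1},{"xyz":[0,-0.02,3.9],"rotation":[0,0,0],"gripper":-1},{"xyz":[0,-0.02,4.2],"rotation":[0,0,0],"gripper":-1},{"xyz":[0,-0.02,4.2],"rotation":[0,0,0],"gripper":-1}]' 45; python3 -m inch '[{"xyz":[0,0,0],"rotation":[0,0,0],"gripper":1},{"xyz":[0,0,0],"rotation":[0,0,0],"gripper":1},{"xyz":[0,0,0],"rotation":[0,0,0],"gripper":1},{"xyz":[0,0,0],"rotation":[0,0,0],"gripper":1},{"xyz":[0,0,0],"rotation":[0,0,0],"gripper":1},{"xyz":[0,0,0],"rotation":[0,0,0],"gripper":1},{"xyz":[0,0,0],"rotation":[0,0,0],"gripper":1},{"xyz":[0,0,0],"rotation":[0,0,0],"gripper":1}]' 45
python3 -m inch '[{"xyz":[0,0,0],"rotation":[0,0,-0.5],"gripper":1},{"xyz":[0,0,0],"rotation":[0,0,-1],"gripper":1},{"xyz":[0,0,0],"rotation":[0,0,-2],"gripper":1},{"xyz":[0,0,0],"rotation":[0,0,-3],"gripper":1},{"xyz":[0,0,0],"rotation":[0,0,-4],"gripper":1},{"xyz":[0,0,0],"rotation":[0,0,-5],"gripper":1},{"xyz":[0,0,0],"rotation":[0,0,-6],"gripper":1},{"xyz":[0,0,0],"rotation":[0,0,-7],"gripper":1},{"xyz":[0,0,0],"rotation":[0,0,-8],"gripper":1},{"xyz":[0,0,0],"rotation":[0,0,-9],"gripper":1},{"xyz":[0,0,0],"rotation":[0,0,-10],"gripper":1},{"xyz":[0,0,0],"rotation":[0,0,-11],"gripper":1}]'; python3 to.py 0.5664 0.3409 0.173 195
```

```text
t: 43.53
ee_pos: [0.5659, 0.3406, 0.1719]
tcp_rot: [[0.642, 0.767, -0.0], [0.767, -0.642, -0.001], [-0.001, 0.0, -1.0]]
ft_force: [-0.1, -0.6, -1.2]
grip_width: 0.997
t: 44.2
ee_pos: [0.5661, 0.3407, 0.1728]
tcp_rot: [[0.642, 0.767, 0.001], [0.767, -0.642, -0.0], [0.0, 0.001, -1.0]]
ft_force: [-1.8, -0.4, 5.7]
grip_width: 0.632
t: 45.2
ee_pos: [0.5663, 0.3406, 0.1728]
tcp_rot: [[-0.443, 0.896, 0.001], [0.896, 0.443, -0.0], [-0.001, 0.001, -1.0]]
ft_force: [1.9, 0.4, 0.0]
grip_width: 0.639
xyz [ 0.01  0.01 -0.01] rot [ 0.000e+00  1.000e-02 -1.311e+01] now [0.5663 0.3406 0.1728] yaw 116.3 q6 0.03 grip 0.639 F [1.9 0.4 0. ] t 45.2
```

```bash
python3 -m inch '[{"xyz":[0,0,0],"rotation":[0,0,-1],"gripper":1},{"xyz":[0,0,0],"rotation":[0,0,-2],"gripper":1},{"xyz":[0,0,0],"rotation":[0,0,-3],"gripper":1},{"xyz":[0,0,0],"rotation":[0,0,-4],"gripper":1},{"xyz":[0,0,0],"rotation":[0,0,-5],"gripper":1},{"xyz":[0,0,0],"rotation":[0,0,-6],"gripper":1},{"xyz":[0,0,0],"rotation":[0,0,-7],"gripper":1},{"xyz":[0,0,0],"rotation":[0,0,-8],"gripper":1},{"xyz":[0,0,0],"rotation":[0,0,-9],"gripper":1},{"xyz":[0,0,0],"rotation":[0,0,-10],"gripper":1},{"xyz":[0,0,0],"rotation":[0,0,-11],"gripper":1},{"xyz":[0,0,0],"rotation":[0,0,-12],"gripper":1}]' 45
python3 -m inch '[{"xyz":[0,0,0],"rotation":[0,0,-1],"gripper":1},{"xyz":[0,0,0],"rotation":[0,0,-2],"gripper":1},{"xyz":[0,0,0],"rotation":[0,0,-3],"gripper":1},{"xyz":[0,0,0],"rotation":[0,0,-4],"gripper":1},{"xyz":[0,0,0],"rotation":[0,0,-4],"gripper":1},{"xyz":[0,0,0],"rotation":[0,0,-4],"gripper":1}]' 45
python3 -c "
from h import *
print(r.get_obs()['ft_torque'])"; python3 -m inch '[{"xyz":[0,0,0],"rotation":[0,0,0],"gripper":-1},{"xyz":[0,0,0],"rotation":[0,0,0],"gripper":-1},{"xyz":[0,0,0],"rotation":[0,0,0],"gripper":-1},{"xyz":[0,0,0],"rotation":[0,0,0],"gripper":-1},{"xyz":[0,0,-0.5],"rotation":[0,0,0],"gripper":-1},{"xyz":[0,0,-1],"rotation":[0,0,0],"gripper":-1},{"xyz":[0,0,-2],"rotation":[0,0,0],"gripper":-1},{"xyz":[0,0,-3],"rotation":[0,0,0],"gripper":-1},{"xyz":[0,0,-4],"rotation":[0,0,0],"gripper":-1},{"xyz":[0,0,-4],"rotation":[0,0,0],"gripper":-1}]'; python3 to.py 0.40 0.0 0.32 150
```

```text
t: 46.2
ee_pos: [0.5665, 0.3409, 0.1729]
tcp_rot: [[-0.989, -0.149, 0.002], [-0.149, 0.989, 0.001], [-0.002, 0.0, -1.0]]
ft_force: [4.6, 3.4, -1.1]
grip_width: 0.638
t: 46.7
ee_pos: [0.5662, 0.3408, 0.1727]
tcp_rot: [[-0.843, -0.538, 0.001], [-0.538, 0.843, 0.0], [-0.001, -0.0, -1.0]]
ft_force: [-5.4, -2.9, 2.3]
grip_width: 0.637
[-0.21888151  0.78408068  0.18010343]
t: 47.53
ee_pos: [0.5671, 0.3413, 0.2998]
tcp_rot: [[-0.843, -0.537, 0.009], [-0.537, 0.843, 0.005], [-0.011, -0.001, -1.0]]
ft_force: [0.2, 0.1, 1.2]
grip_width: 0.996
xyz [10.8  -6.6  -0.78] rot [ 0.05  0.1  10.42] now [0.5671 0.3413 0.2998] yaw -147.5 q6 -1.65 grip 0.996 F [0.2 0.1 1.2] t 47.53
```

Retreating to free space, then the final check.

```bash
python3 -m inch '[{"xyz":[0.6,-0.4,0],"rotation":[0,0,0.3],"gripper":-1},{"xyz":[1.6,-1,-0.2],"rotation":[0,0,1],"gripper":-1},{"xyz":[2.6,-1.6,-0.5],"rotation":[0,0,2],"gripper":-1},{"xyz":[3.6,-2.2,-0.8],"rotation":[0,0,3],"gripper":-1},{"xyz":[4.6,-2.8,-0.8],"rotation":[0,0,4],"gripper":-1},{"xyz":[5.6,-3.4,-0.8],"rotation":[0,0,5],"gripper":-1},{"xyz":[6.6,-4,-0.8],"rotation":[0,0,6],"gripper":-1},{"xyz":[7.6,-4.6,-0.8],"rotation":[0,0,7],"gripper":-1},{"xyz":[8.6,-5.2,-0.8],"rotation":[0,0,8],"gripper":-1},{"xyz":[9.5,-5.8,-0.8],"rotation":[0,0,9],"gripper":-1},{"xyz":[10.3,-6.3,-0.8],"rotation":[0,0,10],"gripper":-1},{"xyz":[10.8,-6.6,-0.8],"rotation":[0,0,10.4],"gripper":-1}]'
python3 - <<'E'
from h import *
a=cap("scene","scene15");b=cap("top","top15");cv2.imwrite("pics/p15.png",b["image"][60:320,100:500])
mk=np.array([.484,.2395]);x=np.array([.638,.770]);y=np.array([-.770,.638]);s=np.arange(-.05,.115,.005)
P=np.array([[*(mk+x*.05+y*k),.139] for k in s]);p=proj(b,P).astype(np.float32)
for im in(cv2.imread("pics/top0.png"),cv2.imread("pics/top6.png"),b["image"]):
    print(cv2.remap(cv2.cvtColor(im,6),p[:,:1],p[:,1:],1).ravel())
E
```

```text
t: 48.53
ee_pos: [0.3989, -0.0017, 0.3208]
tcp_rot: [[-0.863, 0.505, 0.011], [0.505, 0.863, 0.004], [-0.007, 0.009, -1.0]]
ft_force: [1.0, 0.8, 0.5]
grip_width: 1.001
[ 83  82  78  78  36  60  70  69  69  71  70  66  71  70  63  65  49  79
  77  75  79  79  78  81  96 102 104 104 103 103 102 102 101]
[ 84  83  79  79  34  63  77  76  75  78  77  75  78  77  76  48  70  71
  69  68  72  73  72  72  70  74  82 107 105 105 103 103 102]
[ 83  81  80  78  36  61  69  69  68  72  70  67  72  72  65  66  46  79
  78  76  79  81  80  81  98 103 104 105 103 105 101 102 102]
```

View pics/p15.png

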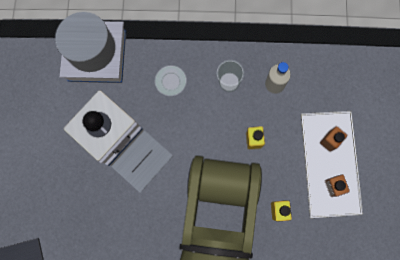

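The shutter profile matches the initial shut one, both bottles stand in the tray, and the bystanders are where they were. I'm handing in.

```bash
python3 -c "
from cell import r
print(r.sign_off())"
```

```text
the job is handed in; nothing more can be done
None
```

The job is done and handed in at about 48.5 s on the robot's clock; no verdict was reported.

**What was there:** only two amber bottles stood on the bench, the third tallest (c) and the shortest (d). I left the yellow look-alikes and the brown bottles in the grey box alone.

**What I did:**
- **Shutter:** I turned the knob until the shutter was fully open (about 55 mm of travel measured).
- **Bottles:** I showed label then back of c, then of d, each held still for a second or more, and stood both in the tray. Between the two, d was knocked about 3 cm, so I measured it again before gripping it.
- **Closing:** I then turned the knob back to shut.

**Last checks:**
- **Shutter:** its edge profile matched the starting (shut) picture.
- **Bottles:** both stood upright inside the tray walls.
- **Bystanders:** the beaker, the dish and the white bottle looked unmoved by eye.
- **Gripper:** it was open and clear of everything.

**Checks that were weaker or disagreed:**
- **Knob stop:** the torque never rose clearly above 0.2 N m at either end, because the slick ball slipped in the fingers. I confirmed both ends from the shutter's position alone.
- **Back of d:** I saved a picture of it at the window but did not view it. The measured tool pose there matched the target within 1 mm and 0.2 degrees.

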